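Stack and square a gel-plate sandwich in the casting tray

ROBOT

A 7-joint arm with a two-finger parallel gripper is mounted at the origin on the work surface. World frame = base frame: x ahead of the robot, y to its left, z up, the work surface at z = 0. Lengths are in m, angles in degrees, forces in N, time in s.
With the tool pointing down it reaches from about 0.425 to 0.875 m from the base axis. Payload 4.7 kg.
Tool frame: the origin (TCP) lies at the centre of the arm's flange, where the gripper is bolted on; the fingertips stand 182 mm ahead of it and the grasp point (between the pads) lies 164 mm ahead of it; z points along the fingers, x is the direction in which the jaws open and shut, and the axes are right-handed (so a half turn about z gives the same grasp; the last joint's range is limited). The gripper opens to 87 mm and grips with 3 to 60 N. Pads are 19 mm wide; open, the fingers measure 117 mm over their backs; the gripper's body (75 mm by 190 mm) begins 51 mm behind the grasp point.
Start: joints at [-72.76, 18.392, -4.016, 83.108, 1.295, 78.541, -3.26], TCP at [0.184, 0.623, 0.405] pointing down, gripper open.
Joint ranges: [-163.93, 163.93], [-17.29, 119.83], [-79.2, 71.16], [3.27, 140.29], [-89.18, 269.18], [5.43, 117.66], [-154.24, 154.24]. Speed limits (degrees/s): [147.25, 147.25, 180, 180, 180, 180, 180].

INTERFACE

Orientations are given as [roll, pitch, yaw] about the fixed x, y, z axes, in that order (R = Rz(yaw) Ry(pitch) Rx(roll)).
In Python, from cell import env gives the robot as it stands. The module is installed in compiled form; this text tells all that it offers.
- The arm moves only by the tool carry_out, never from a script. Its argument "increments" is a list of rows, each a list of 5 numbers: the shift along the world's x, y, z in m, then the turn about the world's z in degrees, then the gripper's target within -1 to 1 (shut at 1, half-way at 0, fully open at -1). In form: [[dx, dy, dz, spin, jaw], ...]. A call has 1 to 20 rows; each row is the pose to reach, as a shift and turn from the pose commanded when the call began; what a row does not reach only later rows make up. A row lasts 1/10 s, in which the tool goes at most 50 mm and 8.59 degrees, less where a joint would pass 70% of its speed; a pose out of reach is approached as far as the arm can. A call with a gripper value outside its range is refused whole. The fingers move at their own pace and stop on an object; "grip_force" is the grip in N (left out, the last holds). Time passes only in rows, so rows that repeat a pose let the fingers close. It gives the time, the measured TCP pose, the force and the opening at its end, in the units of the state.
- env.get_obs(): the state, without advancing time (a new reading comes with each control period).
- env.read_camera(name): name is "scene" or "top" or "wrist"; returns (picture, depth): 400x640x3 uint8, red, green, blue; 400x640 float32, m along the optical axis (not along the pixel's ray), 0 where there is no reading.
- env.get_calibration(name): a dict with "K" (3x3 intrinsics, pixels), "k1" (the pictures are not rectified: a ray, as slopes to the right and down, at radius r is drawn at 1 + k1 r^2 times it, then the intrinsics apply), "camera_from_world" (4x4, takes a point from world to camera coordinates); the wrist camera has in their place "T_tool_cam" (4x4, takes a point from camera to tool coordinates, whose origin is the TCP and whose axes are the tool frame's). Camera axes: x right, y down, z forward; pixel columns grow to the right and rows downward; lengths in m; the calibration is good to about 2 mm. A picture is of the moment at which its call begins: read the wrist's pose just before it. get_calibration takes no time and is no camera call.
- env.sign_off(): hands the job in, once; it reports no verdict.
The state is a dict: "time_s": time; "qpos": joint angles; "joint_velocities": joint speeds; "effort": joint torques, N m; "tool_pos": TCP position; "tool_rot": TCP orientation; "force": force on the tool from outside, world axes, zero at the start; "wrist_torque": the same for the moment, N m; "grip_width": finger opening in m.
Only numpy, scipy, OpenCV 4.12 (cv2) and the standard library are available. Lean on these libraries where they do the work, as an engineer would, in place of code of your own. Each camera call takes 0.05 s, during which the arm holds its last target.

TASK

Build up the gel-plate pile in the casting tray: take the plain ceramic plate off the sloping drying stand and lay it on the plate already in the tray, then lay the notched plate on top of it, with its notch at the end away from the tray's end stop. Square up the pile and push it fully home in the tray's corner, so that all three plates lie flat, flush with one another and against both the side fence and the end stop. Handle the brittle plates gently, without dropping or ramming it, and leave the bottle, the tube rack and the timer where they are.

Things in the scene. Friction and masses are not known exactly. Their poses are not given: they have to be found in the camera images.
- tray: Fixed casting tray: black floor 170 (x) by 165 (y) by 6 mm; grey walls 10 mm thick, 36 mm high above the floor, on two sides: side fence at +y (inner face y = 72.5 mm, from x = -85 to +45 mm), end stop at -x, the robot's side (inner face x = -75 mm); other sides open. Origin: centre of underside.. No room for a finger between fence and a plate touching it.
- seat (a point): Point on the tray's floor (top side), axes as the tray's: the origin of the lowest plate lies here when it is fully home in the corner, touching the side fence (+y of it) and the end stop (-x of it).
- stand: Fixed grey drying stand, foot 120 by 190 mm. Two rests side by side at y = -62.5 and +62.5 mm, 40 mm wide (the plates overhang 11 mm each side), rising at 35 degrees away from the robot, with a 7 mm lip at the low end. Origin: centre of underside; the middle of each rest is 62 mm above it; about 100 mm high with plates.
- base_plate: Plain rectangular white ceramic plate, lying loose and askew on the tray's floor, some way off both walls. 100 mm (its x) by 62 mm (its y) by 8 mm thick (its z), about 180 g. Origin: centre of its underside.
- plain_plate: Plain rectangular white ceramic plate leaning on one of the stand's two rests (either one); its x points up the slope, its z out of the slope. 100 mm (its x) by 62 mm (its y) by 8 mm thick (its z), about 180 g. Origin: centre of its underside.
- notched_plate: White ceramic plate like the others, leaning on the stand's other rest, but with a notch 32 mm wide and 22 mm deep cut into the middle of its +x end (the upper end on the stand). 100 mm (its x) by 62 mm (its y) by 8 mm thick (its z), about 180 g. Origin: centre of its underside.
- notch (a point): Middle of the notch of the notched plate: 39 mm from the plate's origin towards +x, at its top side.
- bottle: Bystander: reagent bottle, 60 mm across, 130 mm high, beyond the work. Origin: centre of its underside.
- tube_rack: Bystander: blue tube rack, 80 by 170 by 30 mm, beyond the work. Origin: centre of its underside.
- timer: Bystander: white bench timer, 50 by 75 by 22 mm, beyond the work. Origin: centre of its underside.
Mind the look-alikes: they are no part of the job. Leave any green look-alike of the base_plate alone. Leave any pink look-alike of the plain_plate alone.

How it is judged:
By the outcome, as a careful person would: the job done as asked, in the order asked, and still so for the second after the job is handed in, with the robot touching nothing.
It also fails if it takes over 72 s, if anything falls off the work surface, if the arm or the gripper's body presses on something with over 40 N, if the wrist force passes 120 N, or if a joint passes its speed limit or range.

## Working session

There is one attempt and no reset: what is moved stays moved. The work goes in short steps, Python scripts to look and compute and a tool call to move; the robot and the scene stay as the last step left them, time stands still between calls to the robot, and variables do not carry over. Pictures are saved under pics/ and viewed, and the job is handed in when it is done.

Besides the shell and the picture viewer there is one more tool, called after "Request:" in YAML: its name, and indented under it one key for each argument. carry_out: Moves the arm, as the interface text tells. Its arguments: {"type":"object","properties":{"increments":{"type":"array"},"grip_force":{"type":"number"}},"required":["increments"]}

```bash
mkdir -p pics; cat > h.py <<'E'
import numpy as np,cv2
from cell import env
def grab(n):
    o=env.get_obs(); im,d=env.read_camera(n); return o,im,d
def save(im,f): cv2.imwrite('pics/'+f,im[:,:,::-1])
from scipy.spatial.transform import Rotation as R
def cw(n,o=None):
    c=env.get_calibration(n)
    if n=='wrist':
        T=np.eye(4);T[:3,:3]=R.from_euler('xyz',o['tool_rot'],degrees=True).as_matrix();T[:3,3]=o['tool_pos']
        return T@np.array(c['T_tool_cam'])
    return np.linalg.inv(np.array(c['camera_from_world']))
def rays(n,uv):
    c=env.get_calibration(n);K=np.array(c['K']);
    return cv2.undistortPoints(np.array(uv,float).reshape(-1,1,2),K,np.array([c['k1'],0,0,0,0.]),None,None,None,).reshape(-1,2)
def cloud(n,d,o=None):
    v,u=np.mgrid[0:400,0:640]
    r=rays(n,np.stack([u.ravel(),v.ravel()],1))
    p=np.c_[r,np.ones(len(r))]*d.ravel()[:,None]
    T=cw(n,o); return (p@T[:3,:3].T+T[:3,3]).reshape(400,640,3)
def onplane(n,uv,z,o=None):
    r=rays(n,uv);T=cw(n,o);D=np.c_[r,np.ones(len(r))]@T[:3,:3].T;C=T[:3,3]
    return C+D*((z-C[2])/D[:,2])[:,None]
E
python3 - <<'E'
from h import *
o=env.get_obs();print(o)
for n in ['scene','top','wrist']:
    print(n,env.get_calibration(n))
    o,im,d=grab(n);save(im,n+'0.png');np.savez(n+'0.npz',im=im,d=d)
E
```

```text
{'time_s': 0.0, 'qpos': array([-72.75985577,  18.4393811 ,  -4.01647995,  83.17754261,
         1.2964996 ,  78.5401115 ,  -3.26075191]), 'joint_velocities': array([ 0.0391327 , -0.04488995, -0.0429247 ,  0.05844839,  0.00845704,
        0.02720468, -0.02715596]), 'effort': array([ 2.12159898e-04, -4.91293752e+01, -4.03812155e-01, -3.12521875e+01,
       -6.38491334e-02,  4.38717962e-02,  1.94407862e-04]), 'tool_pos': array([0.18383898, 0.62323482, 0.40363453]), 'tool_rot': array([1.79992973e+02, 1.11700553e-01, 7.35701046e+01]), 'force': array([ 0.36359177, -0.25444824, -0.40155812]), 'wrist_torque': array([ 0.00145422, -0.00662082,  0.04510391]), 'grip_width': 0.0867426465897138}
scene {'K': array([[399.0905263 ,   0.        , 326.00009541],
       [  0.        , 399.0905263 , 197.85574641],
       [  0.        ,   0.        ,   1.        ]]), 'k1': -0.10185747308749699, 'camera_from_world': array([[-0.2603174 ,  0.96550648,  0.00566516,  0.130035  ],
       [ 0.69686277,  0.1919411 , -0.69104334, -0.36113155],
       [-0.66829419, -0.17594277, -0.72279113,  1.37738358],
       [ 0
[... 460 characters left out ...]
,  2.97728471e-03, -9.86714877e-01,
         1.04993403e+00],
       [ 0.00000000e+00,  0.00000000e+00,  0.00000000e+00,
         1.00000000e+00]])}
wrist {'K': array([[312.64316172,   0.        , 319.83464361],
       [  0.        , 312.64316172, 198.73190318],
       [  0.        ,   0.        ,   1.        ]]), 'k1': -0.011655212737404549, 'T_tool_cam': array([[ 9.99999986e-01, -7.39986245e-06,  1.65775485e-04,
        -3.46306065e-04],
       [-4.20818958e-05,  9.55039177e-01,  2.96479627e-01,
        -8.10896429e-02],
       [-1.60515991e-04, -2.96479630e-01,  9.55039163e-01,
         2.15642680e-02],
       [ 0.00000000e+00,  0.00000000e+00,  0.00000000e+00,
         1.00000000e+00]])}
```

View pics/scene0.png

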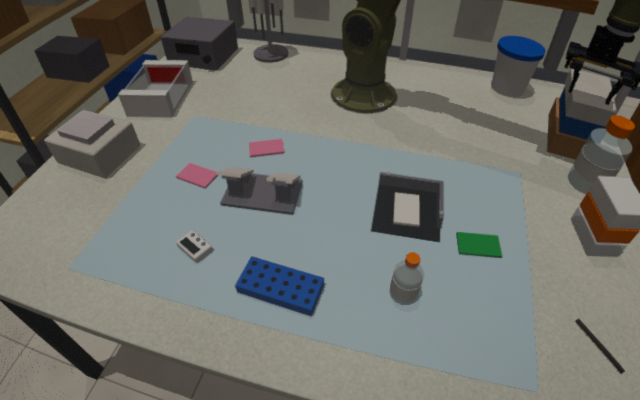

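View pics/top0.png

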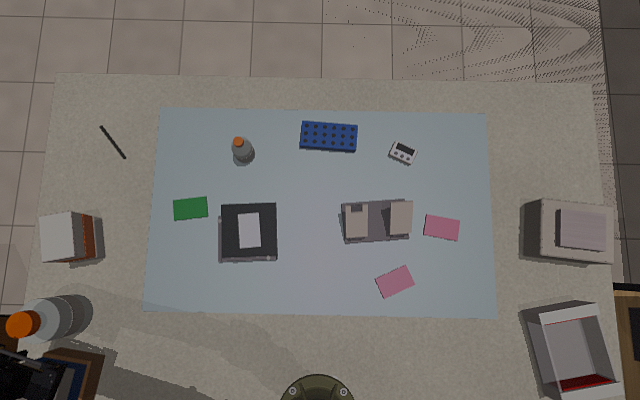

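View pics/wrist0.png

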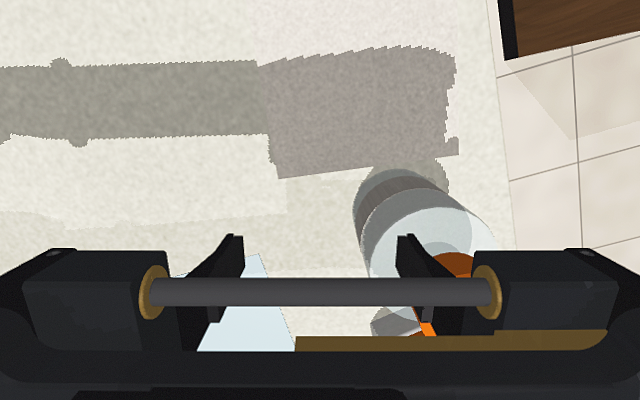

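```bash
python3 - <<'E'
from h import *
D=np.load('top0.npz');im=D['im']
c=im[180:290,150:470];save(cv2.resize(c,(800,275),interpolation=cv2.INTER_CUBIC),'c1.png')
c=im[190:260,210:290];save(cv2.resize(c,(640,560),interpolation=cv2.INTER_CUBIC),'c2.png')
c=im[190:260,335:415];save(cv2.resize(c,(640,560),interpolation=cv2.INTER_CUBIC),'c3.png')
P=cloud('top',D['d'])
for uv in [(250,230),(240,215),(226,210),(357,215),(350,235),(400,215),(378,220),(192,208),(320,280),(400,232)]:
    print(uv,P[uv[1],uv[0]].round(4))
E
```

```text
(250, 230) [0.5074 0.2069 0.0168]
(240, 215) [0.551  0.2384 0.0172]
(226, 210) [0.5662 0.2825 0.0085]
(357, 215) [ 0.55   -0.0991  0.0804]
(350, 235) [ 0.4968 -0.0837  0.0435]
(400, 215) [ 0.5535 -0.2204  0.0734]
(378, 220) [ 0.545  -0.1691  0.0155]
(192, 208) [0.5698 0.3835 0.0105]
(320, 280) [ 0.3673 -0.0013  0.001 ]
(400, 232) [ 0.508  -0.2254  0.0487]
```

View pics/c2.png

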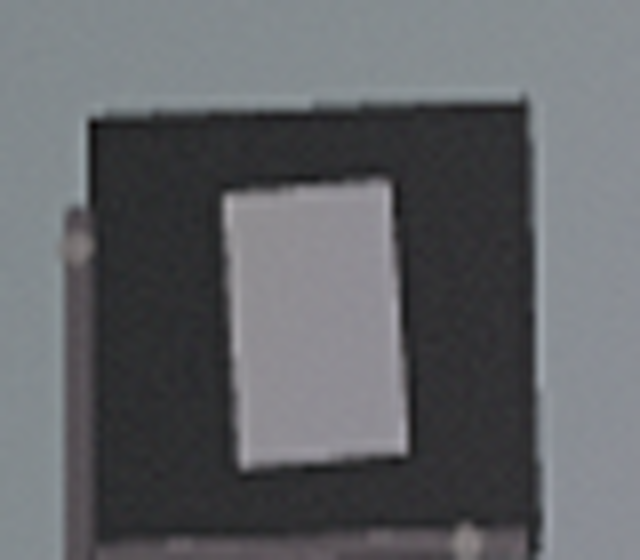

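View pics/c3.png

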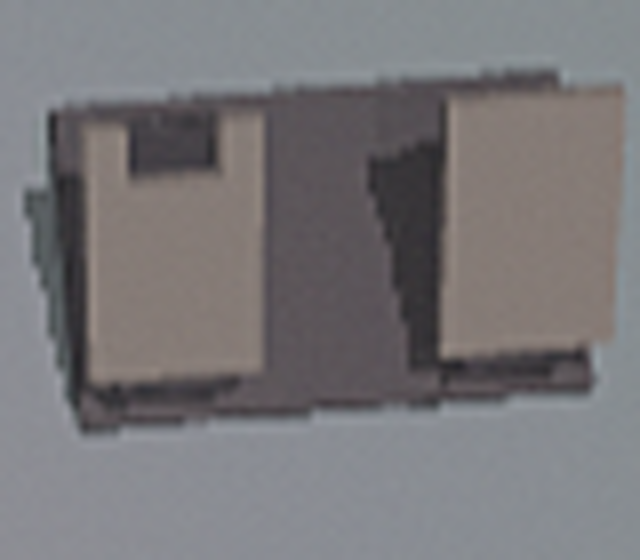

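Request:
carry_out:
  increments:
    - [0.033,-0.032,0,1.4,-1]
    - [0.066,-0.064,0,2.7,-1]
    - [0.1,-0.096,0,4.1,-1]
    - [0.133,-0.128,0,5.5,-1]
    - [0.166,-0.16,0,6.8,-1]
    - [0.2,-0.192,0,8.2,-1]
    - [0.233,-0.224,0,9.6,-1]
    - [0.266,-0.256,0,11,-1]
    - [0.3,-0.288,0,12.3,-1]
    - [0.333,-0.32,0,13.7,-1]
    - [0.366,-0.352,0,15,-1]
    - [0.396,-0.383,0,16.4,-1]
    - [0.396,-0.383,0,16.4,-1]
    - [0.396,-0.383,0,16.4,-1]
    - [0.396,-0.383,0,16.4,-1]

```text
time_s: 1.65
tool_pos: [0.5791, 0.2418, 0.4044]
tool_rot: [-179.9, -0.0, 90.1]
force: [-0.6, -0.1, -0.3]
grip_width: 0.0871
```

```bash
python3 - <<'E'
from h import *
o,im,d=grab('wrist');save(im,'w1.png');np.savez('w1.npz',im=im,d=d);import pickle;pickle.dump(o,open('w1.pkl','wb'))
print(o['tool_pos'],o['tool_rot'],o['qpos'],o['joint_velocities'].round(2))
E
```

```text
[0.57911107 0.2418069  0.4043987 ] [-1.79933273e+02 -4.39346690e-02  9.00687501e+01] [-36.2008338   15.66307161  13.64719056  87.13077235  -3.80621111
  77.69826958  67.84125381] [-0.85 -0.37 -0.56  0.01  0.29  0.02  0.19]
```

View pics/w1.png

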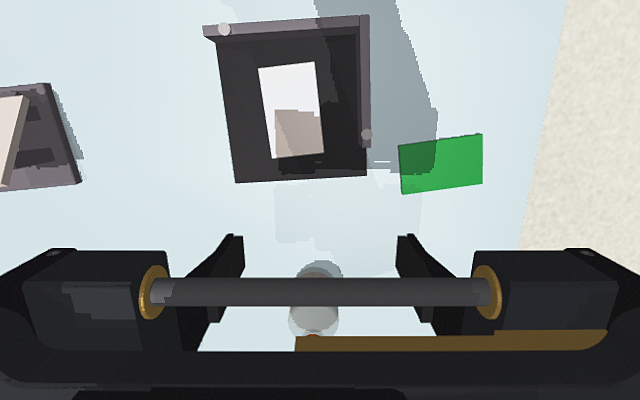

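Request:
carry_out:
  increments:
    - [0,-0.045,0,0,-1]
    - [0,-0.09,0,0,-1]
    - [0,-0.135,0,0,-1]
    - [0,-0.18,0,0,-1]
    - [0,-0.225,0,0,-1]
    - [0,-0.27,0,0,-1]
    - [0,-0.315,0,0,-1]
    - [0,-0.36,0,0,-1]
    - [0,-0.4,0,0,-1]
    - [0,-0.4,0,0,-1]
    - [0,-0.4,0,0,-1]
    - [0,-0.4,0,0,-1]

```text
time_s: 2.9
tool_pos: [0.5804, -0.157, 0.4046]
tool_rot: [180.0, -0.1, 90.2]
force: [0.1, 0.6, -0.2]
grip_width: 0.087
```

```bash
python3 - <<'E'
from h import *
o,im,d=grab('wrist');save(im,'w2.png');np.savez('w2.npz',im=im,d=d);import pickle;pickle.dump(o,open('w2.pkl','wb'))
print(o['tool_pos'],o['tool_rot'],o['qpos'],o['joint_velocities'].round(2))
E
```

```text
[ 0.58036281 -0.15699192  0.40464461] [ 1.79998165e+02 -8.54624996e-02  9.01773920e+01] [-10.91724335  13.08306704  27.7778553   91.42298209  -6.2988764
  77.0565651  107.84000179] [-0.44 -0.02 -0.34 -0.03  0.14  0.02  0.13]
```

View pics/w2.png

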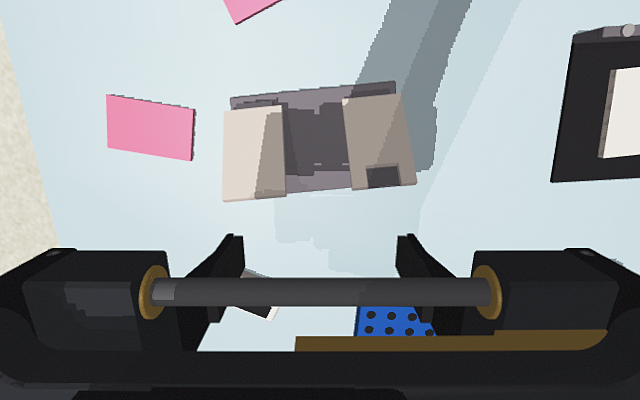

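```bash
cat > fit.py <<'E'
from h import *
import pickle
def fitplane(p):
    for _ in range(5):
        c=p.mean(0);u,s,v=np.linalg.svd(p-c,full_matrices=False);n=v[2];n=n*np.sign(n[2])
        r=(p-c)@n; p=p[abs(r)<max(0.0025,2.5*0.0005)]
    return c,n,p
for name in ['wrist','top']:
    if name=='wrist': D=np.load('w2.npz');o=pickle.load(open('w2.pkl','rb'))
    else: D=np.load('top0.npz');o=None
    P=cloud(name,D['d'],o)
    seeds={'plain':(255,150),'notched':(372,140)} if name=='wrist' else {'plain':(400,217),'notched':(357,226)}
    for k,(u,v) in seeds.items():
        p=P[v-4:v+5,u-4:u+5].reshape(-1,3)
        c,n,_=fitplane(p)
        for it in range(3):
            m=(abs((P-c)@n)<0.003)&(np.linalg.norm(P-P[v,u],axis=2)<0.09)&(P[:,:,2]>0.03)
            m=m.astype(np.uint8)
            nl,L=cv2.connectedComponents(m,connectivity=4);mm=L==L[v,u]
            c,n,_=fitplane(P[mm])
        # in-plane basis
        ux=np.array([n[2],0,-n[0]]);ux/=np.linalg.norm(ux)
        ux=np.array([1,0,0])-n[0]*n;ux/=np.linalg.norm(ux);uy=np.cross(n,ux)
        # reproject mask pixel rays on plane
        q=P[mm]-c
        ab=np.c_[q@ux,q@uy].astype(np.float32)
        rect=cv2.minAreaRect(ab)
        ctr=c+ux*rect[0][0]+uy*rect[0][1]
        slope=np.degrees(np.arccos(n[2]));az=np.degrees(np.arctan2(-n[1],-n[0]))
        box=cv2.boxPoints(rect);B=c+box[:,:1]*ux+box[:,1:]*uy
        print(name,k,mm.sum(),'top ctr',ctr.round(4),'under',(ctr-0.008*n).round(4),'size',np.round(rect[1],4),'ang',round(rect[2],1),'slope',slope.round(1),'az',az.round(1))
        print(B.round(4).tolist())
E
python3 fit.py
```

```text
wrist plain 5734 top ctr [ 0.5424 -0.226   0.0645] under [ 0.547  -0.2255  0.058 ] size [0.1094 0.0626] ang 6.7 slope 35.2 az 5.6
[[0.4949, -0.1991, 0.033], [0.5009, -0.2613, 0.033], [0.59, -0.2528, 0.096], [0.584, -0.1906, 0.0961]]
wrist notched 5217 top ctr [ 0.5302 -0.1001  0.0646] under [ 0.5347 -0.0997  0.0581] size [0.1091 0.0625] ang 7.0 slope 35.1 az 5.7
[[0.4827, -0.0735, 0.0332], [0.4889, -0.1356, 0.0332], [0.5776, -0.1267, 0.096], [0.5714, -0.0646, 0.096]]
top plain 675 top ctr [ 0.5429 -0.2243  0.0676] under [ 0.5474 -0.2239  0.061 ] size [0.1104 0.0623] ang 7.8 slope 34.2 az 5.3
[[0.4941, -0.1989, 0.0362], [0.5012, -0.2608, 0.037], [0.5918, -0.2496, 0.0991], [0.5847, -0.1878, 0.0983]]
top notched 193 top ctr [ 0.5298 -0.1064  0.0658] under [ 0.5346 -0.1051  0.0596] size [0.0309 0.1157] ang 70.2 slope 38.6 az 15.0
[[0.4822, -0.0941, 0.0317], [0.569, -0.1459, 0.0879], [0.5774, -0.1187, 0.1], [0.4905, -0.0669, 0.0437]]
```

```bash
cat > tray.py <<'E'
from h import *
import pickle
D=np.load('w1.npz');o=pickle.load(open('w1.pkl','rb'))
im,d=D['im'],D['d'];P=cloud('wrist',d,o)
save(cv2.resize(im[0:200,190:390],(800,800),interpolation=cv2.INTER_CUBIC)[:600],'w1c.png')
print('base z',P[110,290],'floor z',P[100,345],P[60,245],'fence',P[60,364],'stop',P[24,290], 'mat',P[210,330])
# base plate: bright, z
reg=np.zeros(d.shape,bool);reg[55:165,250:335]=1
m=reg&(im.mean(2)>90)&(P[:,:,2]>-1)
nl,L=cv2.connectedComponents(m.astype(np.uint8),connectivity=4);mm=L==L[110,290]
v,u=np.nonzero(mm)
print(mm.sum(),u.min(),u.max(),v.min(),v.max())
q=onplane('wrist',np.c_[u,v],0.014,o)[:,:2]
r=cv2.minAreaRect(q.astype(np.float32));print('base',r, cv2.boxPoints(r).round(4).tolist())
# fence inner face top edge z=.042 & stop
zt=P[:,:,2]
m=(zt>0.030)&(zt<0.055);m[:, :195]=0;m[:,380:]=0;m[190:]=0
cv2.imwrite('pics/wallm.png',m.astype(np.uint8)*255)
v,u=np.nonzero(m);q=onplane('wrist',np.c_[u,v],0.042,o)[:,:2];np.save('wall.npy',q)
print(q.min(0),q.max(0),len(q))
r=cv2.minAreaRect(q.astype(np.float32));print('walls',r, cv2.boxPoints(r).round(4).tolist())
E
python3 tray.py
```

```text
base z [0.50645685 0.20743511 0.01224989] floor z [0.4954204  0.27055798 0.00472875] [0.4528437  0.1579792  0.00505582] fence [0.4571063  0.28590661 0.04164831] stop [0.42463535 0.2122154  0.04147526] mat [ 0.6317855   0.25487047 -0.00070048]
5097 258 323 61 158
base ((0.5082534551620483, 0.20960979163646698), (0.10111351311206818, 0.06330513209104538), 6.34454870223999) [[0.4544999897480011, 0.23549999296665192], [0.46149998903274536, 0.17260000109672546], [0.5619999766349792, 0.18369999527931213], [0.5550000071525574, 0.2467000037431717]]
[0.41591237 0.12582863] [0.54440064 0.29655724] 3546
walls ((0.48407718539237976, 0.21137690544128418), (0.12870444357395172, 0.1653815507888794), 2.82212233543396) [[0.4156999886035919, 0.290800005197525], [0.4239000082015991, 0.12559999525547028], [0.5523999929428101, 0.13199999928474426], [0.5443000197410583, 0.2971000075340271]]
```

View pics/w1c.png

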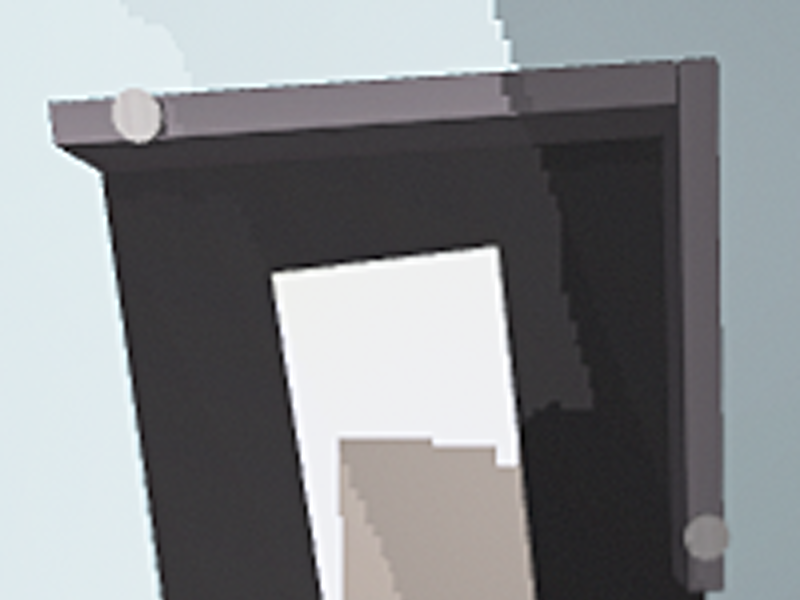

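View pics/wallm.png

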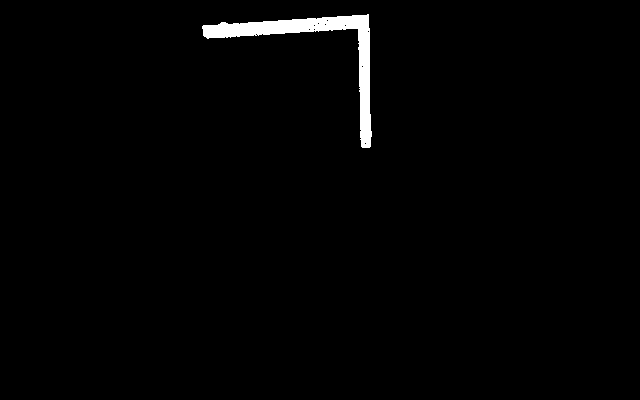

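Request:
carry_out:
  increments:
    - [-0.015,-0.03,-0.02,2.5,-1]
    - [-0.0315,-0.0655,-0.05,5.5,-1]
    - [-0.0315,-0.0655,-0.08,5.5,-1]
    - [-0.0315,-0.0655,-0.1,5.5,-1]
    - [-0.0315,-0.0655,-0.115,5.5,-1]
    - [-0.0315,-0.0655,-0.12,5.5,-1]
    - [-0.0315,-0.0655,-0.12,5.5,-1]
    - [-0.0315,-0.0655,-0.12,5.5,-1]
    - [-0.0315,-0.0655,-0.12,5.5,-1]
    - [-0.0315,-0.0655,-0.12,5.5,-1]

```text
time_s: 3.95
tool_pos: [0.5487, -0.2251, 0.2858]
tool_rot: [179.9, 0.0, 95.5]
force: [-0.1, -0.1, 0.6]
grip_width: 0.0868
```

```bash
python3 - <<'E'
from h import *
o,im,d=grab('wrist');save(im,'w3.png')
o2,im2,d=grab('scene');save(cv2.resize(im2[140:240,190:320],(780,600),interpolation=cv2.INTER_CUBIC),'s3.png')
print(o['tool_pos'],o['tool_rot'],o2['tool_pos'],o2['tool_rot'],o['joint_velocities'].round(2))
E
```

```text
[ 0.54874222 -0.22512969  0.28576063] [1.79902350e+02 2.54766012e-02 9.54784467e+01] [ 0.54862554 -0.22518001  0.28556306] [1.79925141e+02 1.76924500e-02 9.54689455e+01] [ 0.05  0.12  0.04  0.25  0.01 -0.05 -0.02]
```

View pics/w3.png

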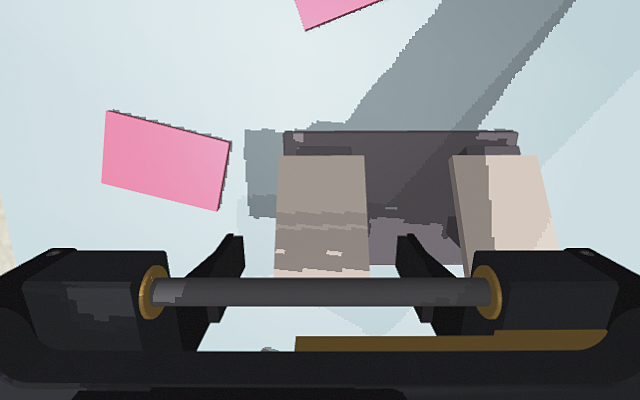

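View pics/s3.png

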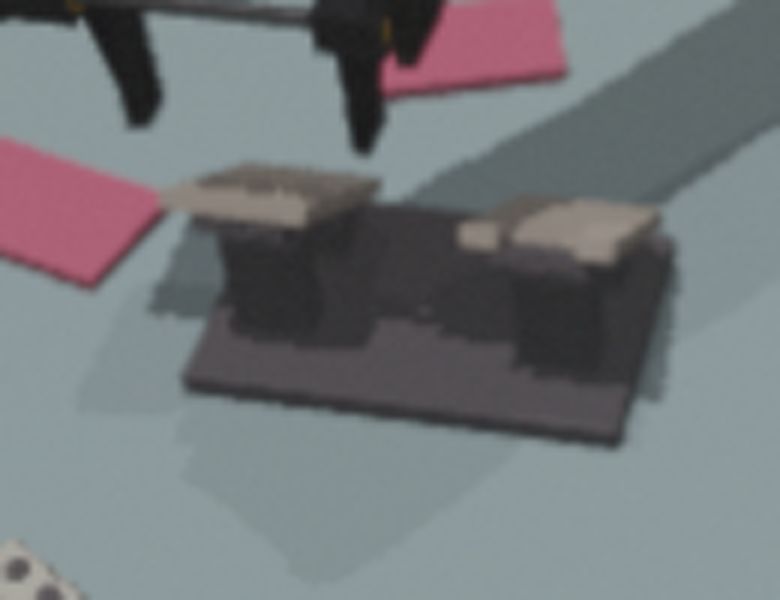

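Request:
carry_out:
  grip_force: 15
  increments:
    - [0,0,-0.015,0,-1]
    - [0,0,-0.03,0,-1]
    - [0,0,-0.0365,0,-1]
    - [0,0,-0.0405,0,-1]
    - [0,0,-0.0405,0,-1]
    - [0,0,-0.0405,0,-1]
    - [0,0,-0.0405,0,0]
    - [0,0,-0.0405,0,0]
    - [0,0,-0.0405,0,0.1]
    - [0,0,-0.0405,0,0.2]
    - [0,0,-0.0405,0,0.3]
    - [0,0,-0.0405,0,0.4]
    - [0,0,-0.0405,0,1]
    - [0,0,-0.0405,0,1]
    - [0,0,-0.0405,0,1]

```text
time_s: 5.55
tool_pos: [0.5484, -0.225, 0.2445]
tool_rot: [180.0, -0.0, 95.5]
force: [-1.2, 0.6, 1.8]
grip_width: 0.0616
```

```bash
python3 - <<'E'
from h import *
o=env.get_obs()
o2,im2,d=grab('scene');save(cv2.resize(im2[140:240,190:320],(780,600),interpolation=cv2.INTER_CUBIC),'s4.png')
print(o['tool_pos'],o['tool_rot'],o['grip_width'],o['force'])
E
```

```text
[ 0.54844601 -0.22501385  0.24445482] [ 1.79987670e+02 -1.15167354e-02  9.54692131e+01] 0.061586423913853314 [-1.15485502  0.64422752  1.7732851 ]
```

View pics/s4.png

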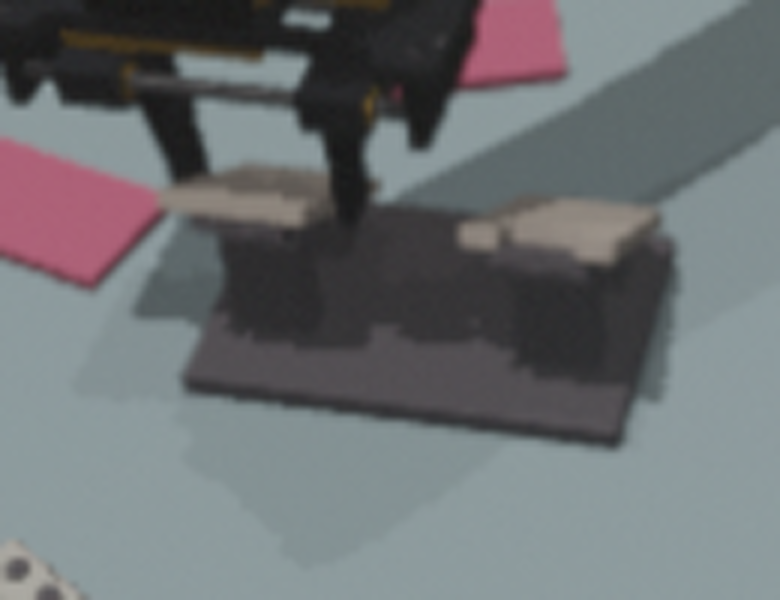

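Request:
carry_out:
  grip_force: 22
  increments:
    - [0,0,0,0,1]
    - [0,0,0.003,0,1]
    - [0,0,0.01,0,1]
    - [0,0,0.02,0,1]
    - [0,0,0.035,0,1]
    - [0,0,0.05,0,1]
    - [0,0,0.06,0,1]
    - [0,0,0.06,0,1]
    - [0,0,0.06,0,1]

```text
time_s: 6.5
tool_pos: [0.5484, -0.225, 0.3046]
tool_rot: [180.0, -0.0, 95.5]
force: [-0.5, -0.0, -2.8]
grip_width: 0.0616
```

```bash
python3 - <<'E'
from h import *
o=env.get_obs()
o2,im2,d=grab('scene');save(cv2.resize(im2[120:220,190:320],(780,600),interpolation=cv2.INTER_CUBIC),'s5.png')
print(o['tool_pos'],o['tool_rot'],o['grip_width'],o['force'])
E
```

```text
[ 0.54836611 -0.2250358   0.3045846 ] [ 1.79965217e+02 -5.18361193e-03  9.54713520e+01] 0.06163240281548754 [-0.53600369 -0.03565739 -2.77077931]
```

View pics/s5.png

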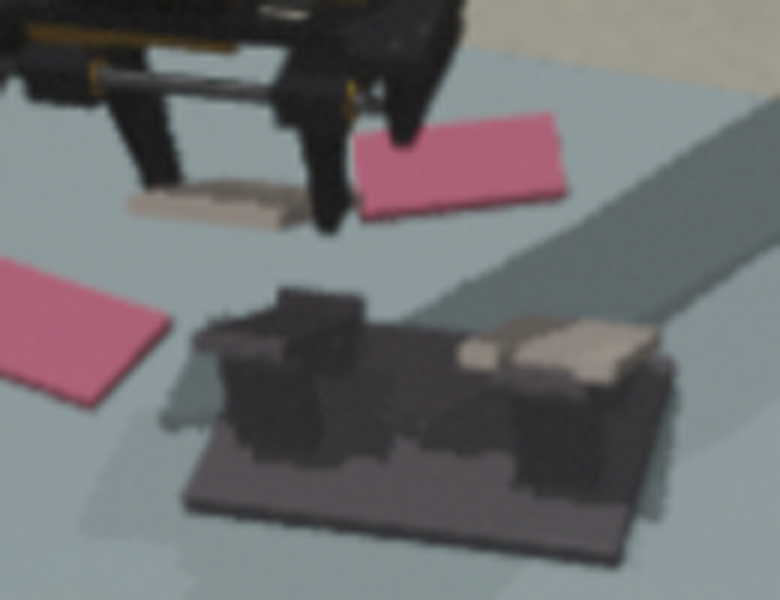

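Request:
carry_out:
  increments:
    - [0,0,0.02,0,1]
    - [0,0,0.05,0,1]
    - [0,0.015,0.06,0.1,1]
    - [-0.005,0.045,0.06,0.2,1]
    - [-0.01,0.085,0.06,0.3,1]
    - [-0.015,0.125,0.06,0.4,1]
    - [-0.02,0.165,0.06,0.5,1]
    - [-0.025,0.205,0.06,0.6,1]
    - [-0.03,0.245,0.06,0.7,1]
    - [-0.035,0.285,0.06,0.8,1]
    - [-0.04,0.325,0.05,0.85,1]
    - [-0.044,0.365,0.03,0.85,1]
    - [-0.047,0.4,0.01,0.85,1]
    - [-0.049,0.422,-0.01,0.85,1]
    - [-0.049,0.434,-0.03,0.85,1]
    - [-0.049,0.434,-0.045,0.85,1]
    - [-0.049,0.434,-0.055,0.85,1]
    - [-0.049,0.434,-0.055,0.85,1]
    - [-0.049,0.434,-0.055,0.85,1]

```text
time_s: 8.45
tool_pos: [0.4996, 0.2085, 0.2494]
tool_rot: [180.0, 0.0, 96.3]
force: [0.3, -0.2, -1.5]
grip_width: 0.0613
```

```bash
python3 - <<'E'
from h import *
o=env.get_obs()
o2,im2,d=grab('scene');save(cv2.resize(im2[140:260,340:490],(750,600),interpolation=cv2.INTER_CUBIC),'s6.png')
o,im,d=grab('wrist');save(im,'w6.png')
print(o['tool_pos'],o['tool_rot'],o['grip_width'],o['force'])
E
```

```text
[0.4998731  0.20855582 0.24996699] [ 1.79937115e+02 -2.08538707e-02  9.62623248e+01] 0.061428454750336176 [-0.00548511 -0.32599664 -1.86299682]
```

View pics/s6.png

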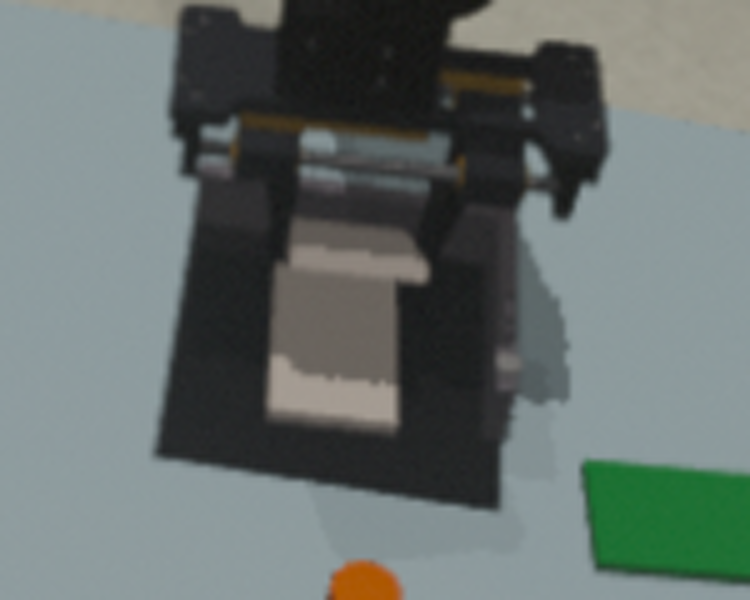

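View pics/w6.png

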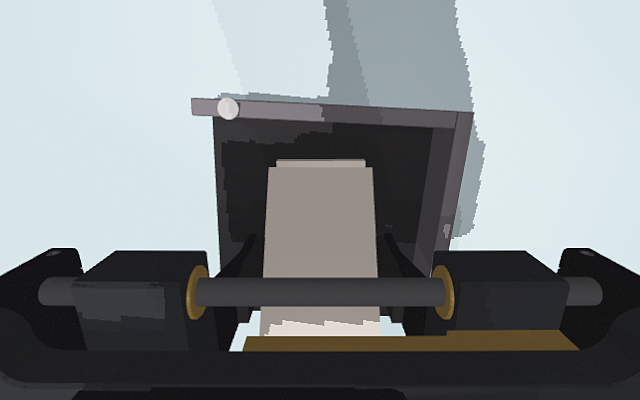

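Request:
carry_out:
  grip_force: 12
  increments:
    - [0,0,-0.01,0,1]
    - [0,0,-0.018,0,1]
    - [0,0,-0.0215,0,1]
    - [0,0,-0.0245,0,1]
    - [0.001,0,-0.026,0,1]
    - [0.002,0,-0.0275,0,1]
    - [0.0036,0.0004,-0.0295,0,1]
    - [0.0036,0.0004,-0.0295,0,1]
    - [0.0036,0.0004,-0.0295,0,1]

```text
time_s: 9.45
tool_pos: [0.503, 0.2093, 0.2197]
tool_rot: [-180.0, -0.0, 96.3]
force: [-0.7, -1.4, -0.4]
grip_width: 0.0615
```

```bash
python3 - <<'E'
from h import *
o2,im2,d=grab('scene');save(cv2.resize(im2[140:260,340:490],(750,600),interpolation=cv2.INTER_CUBIC),'s7.png')
o,im,d=grab('wrist');save(im,'w7.png')
print(o['tool_pos'],o['tool_rot'],o['grip_width'],o['force'])
E
```

```text
[0.50300136 0.20931938 0.21978436] [ 1.79998361e+02 -1.14373989e-03  9.63195517e+01] 0.06193947529119179 [-0.54614681 -0.32190437 -0.52200921]
```

View pics/w7.png

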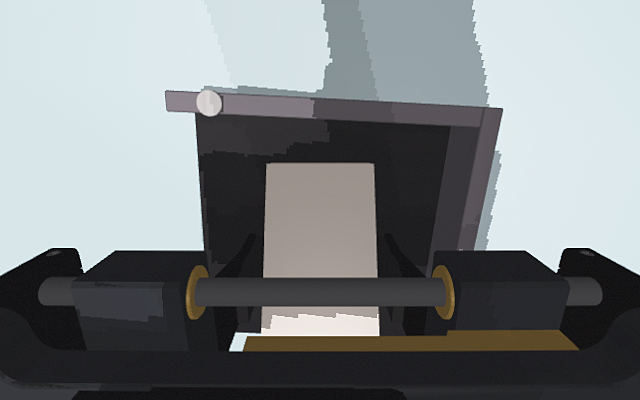

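View pics/s7.png

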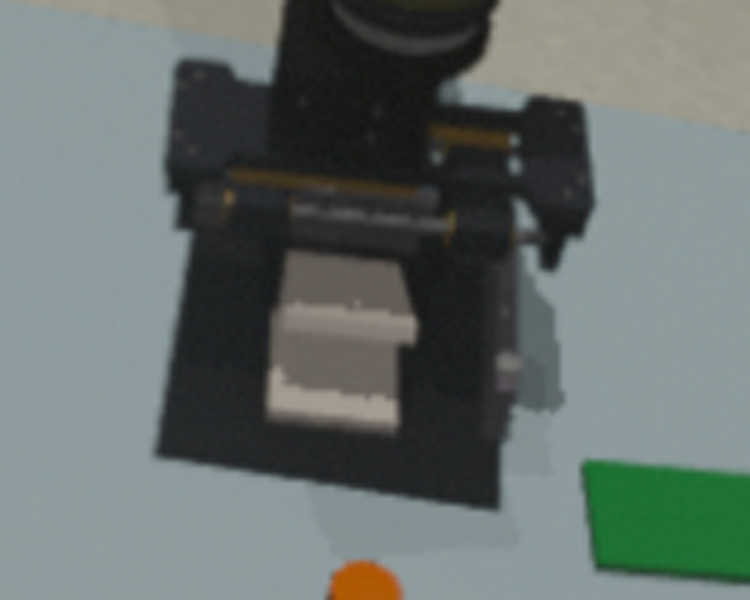

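Request:
carry_out:
  increments:
    - [0.0015,0.0002,-0.0027,0,1]
    - [0.0029,0.0003,-0.0053,0,1]
    - [0.0041,0.0004,-0.008,0,1]
    - [0.0052,0.0005,-0.011,0,1]
    - [0.006,0.0006,-0.014,0,1]
    - [0.0068,0.0007,-0.0169,0,1]
    - [0.0072,0.0007,-0.019,0,1]
    - [0.0074,0.0008,-0.0205,0,1]
    - [0.0074,0.0008,-0.0205,0,1]
    - [0.0074,0.0008,-0.0205,0,1]

```text
time_s: 10.55
tool_pos: [0.5104, 0.2101, 0.1993]
tool_rot: [180.0, -0.0, 96.3]
force: [1.9, 0.2, -0.3]
grip_width: 0.0619
```

```bash
python3 - <<'E'
from h import *
o2,im2,d=grab('scene');save(cv2.resize(im2[140:260,340:490],(750,600),interpolation=cv2.INTER_CUBIC),'s8.png')
o,im,d=grab('wrist');save(im,'w8.png');P=cloud('wrist',d,o)
for v in range(165,250,10): print(v,P[v,320].round(4))
print(o['tool_pos'],o['tool_rot'],o['grip_width'],o['force'])
E
```

```text
165 [0.4604 0.2042 0.0196]
175 [0.4653 0.2048 0.0211]
185 [0.4707 0.2054 0.0205]
195 [0.4759 0.2059 0.0212]
205 [0.4813 0.2065 0.0215]
215 [0.4869 0.2072 0.0214]
225 [0.4923 0.2078 0.0221]
235 [0.4978 0.2084 0.0227]
245 [0.5031 0.209  0.0239]
[0.51034639 0.21014815 0.19926681] [-1.79999159e+02 -3.83574187e-03  9.63195338e+01] 0.061806526163050865 [0.80257529 0.90755282 0.02250953]
```

View pics/w8.png

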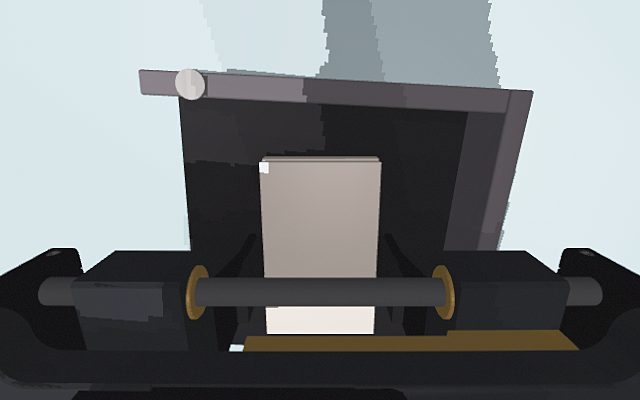

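View pics/s8.png

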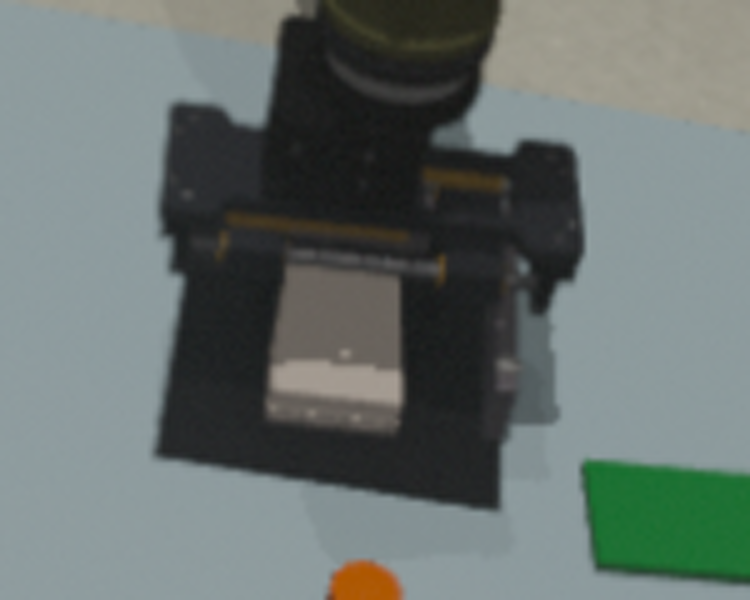

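Request:
carry_out:
  grip_force: 8
  increments:
    - [0,0,-0.0007,0,1]
    - [0.0001,0,-0.0013,0,1]
    - [0.0002,0,-0.0018,0,1]
    - [0.0002,0,-0.0022,0,1]
    - [0.0002,0,-0.0022,0,1]
    - [0.0002,0,-0.0022,0,1]

```text
time_s: 11.25
tool_pos: [0.5106, 0.2101, 0.197]
tool_rot: [-180.0, -0.0, 96.3]
force: [0.5, 0.5, -0.3]
grip_width: 0.0619
```

```bash
python3 - <<'E'
from h import *
o,im,d=grab('wrist');save(im,'w9.png');P=cloud('wrist',d,o)
for v in range(165,250,10): print(v,P[v,320].round(4))
print(o['tool_pos'],o['tool_rot'],o['grip_width'],o['force'])
E
```

```text
165 [0.46   0.2041 0.0205]
175 [0.4654 0.2047 0.0191]
185 [0.4703 0.2053 0.0206]
195 [0.4754 0.2058 0.0212]
205 [0.4808 0.2064 0.0212]
215 [0.4866 0.2071 0.0205]
225 [0.4914 0.2076 0.0225]
235 [0.4976 0.2083 0.0214]
245 [0.5034 0.209  0.0214]
[0.51055586 0.21013435 0.19703731] [-1.79992766e+02 -1.56234857e-03  9.63174694e+01] 0.0619056115070794 [ 0.52793101  0.49233802 -0.32243905]
```

Request:
carry_out:
  grip_force: 3
  increments:
    - [0,0,0,0,1]
    - [0,0,-0.0005,0,1]
    - [0,0,-0.001,0,1]
    - [0,0,-0.001,0,1]
    - [0,0,-0.001,0,1]

```text
time_s: 11.8
tool_pos: [0.5104, 0.2103, 0.196]
tool_rot: [-180.0, -0.0, 96.3]
force: [-0.2, 0.1, -0.3]
grip_width: 0.0619
```

```bash
python3 - <<'E'
from h import *
o,im,d=grab('wrist');P=cloud('wrist',d,o)
q=P[168:248,290:350].reshape(-1,3)
A=np.c_[q[:,:2]-q[:,:2].mean(0),np.ones(len(q))];print(np.linalg.lstsq(A,q[:,2],rcond=None)[0])
print(o['tool_pos'],o['tool_rot'],o['grip_width'],o['force'])
E
```

```text
[-0.1574044  -0.01681723  0.02102124]
[0.5103887  0.21027199 0.19601159] [-1.79973342e+02 -9.38126734e-03  9.63286596e+01] 0.06194302705063853 [-0.16554578  0.09246096 -0.29252175]
```

Request:
carry_out:
  increments:
    - [0,0,0,0,0.38]
    - [0,0,0,0,0.33]
    - [0,0,0,0,0.2]
    - [0,0,0,0,0]
    - [0,0,0,0,-0.5]
    - [0,0,0,0,-1]
    - [0,0,0.01,0,-1]
    - [0,0,0.03,0,-1]
    - [0,0,0.06,0,-1]
    - [0,0,0.1,0,-1]
    - [0,0,0.14,0,-1]
    - [0,0,0.16,0,-1]
    - [0,0,0.17,0,-1]
    - [0,0,0.17,0,-1]

```text
time_s: 13.25
tool_pos: [0.5109, 0.2101, 0.3678]
tool_rot: [179.8, -0.1, 96.3]
force: [0.3, 0.2, 0.3]
grip_width: 0.0865
```

```bash
python3 - <<'E'
from h import *
o,im,d=grab('wrist');save(im,'w10.png');P=cloud('wrist',d,o)
o2,im2,d=grab('scene');save(cv2.resize(im2[140:260,340:490],(750,600),interpolation=cv2.INTER_CUBIC),'s10.png')
print(o['tool_pos'],o['tool_rot'],o['grip_width'],o['force'])
E
```

```text
[0.51093592 0.2101085  0.36779785] [ 1.79828987e+02 -6.70396464e-02  9.63072826e+01] 0.08650372482461464 [0.2985645  0.19869194 0.25711674]
```

View pics/w10.png

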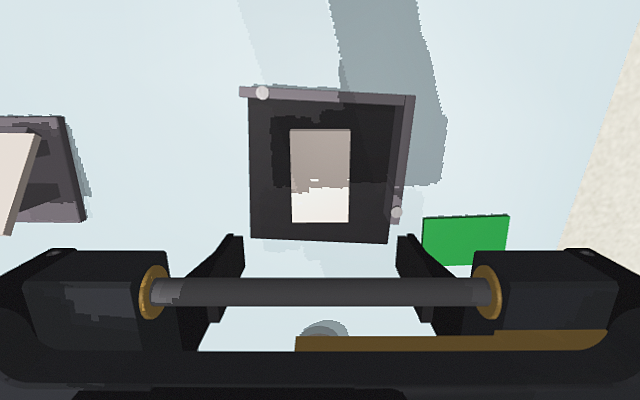

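View pics/s10.png

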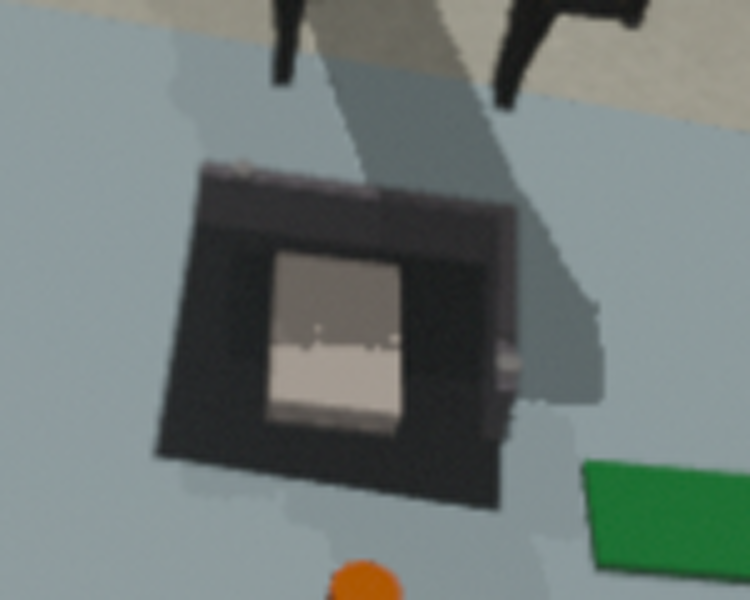

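Request:
carry_out:
  increments:
    - [0.002,-0.025,0,-0.1,-1]
    - [0.005,-0.065,0,-0.2,-1]
    - [0.008,-0.105,0,-0.3,-1]
    - [0.011,-0.145,0,-0.4,-1]
    - [0.015,-0.185,0,-0.5,-1]
    - [0.018,-0.225,0,-0.6,-1]
    - [0.021,-0.265,-0.01,-0.7,-1]
    - [0.024,-0.295,-0.03,-0.8,-1]
    - [0.025,-0.309,-0.05,-0.8,-1]
    - [0.025,-0.309,-0.07,-0.8,-1]
    - [0.025,-0.309,-0.081,-0.8,-1]
    - [0.025,-0.309,-0.081,-0.8,-1]
    - [0.025,-0.309,-0.081,-0.8,-1]
    - [0.025,-0.309,-0.081,-0.8,-1]

```text
time_s: 14.75
tool_pos: [0.5361, -0.0984, 0.2859]
tool_rot: [179.9, 0.0, 95.6]
force: [-0.2, -0.2, 0.5]
grip_width: 0.0871
```

```bash
python3 - <<'E'
from h import *
o,im,d=grab('wrist');save(im,'w11.png')
print(o['tool_pos'],o['tool_rot'],o['grip_width'],o['force'],o['joint_velocities'].round(1))
E
```

```text
[ 0.53605243 -0.09838059  0.28592083] [1.79918224e+02 2.54915099e-03 9.55757672e+01] 0.08706971040612121 [-0.20327966 -0.24717104  0.46466536] [-0.  -0.3  0.1 -0.3 -0.1 -0.1  0.1]
```

View pics/w11.png

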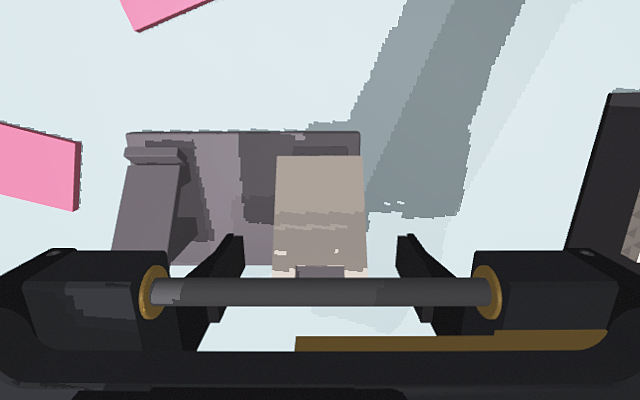

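Request:
carry_out:
  grip_force: 15
  increments:
    - [0,-0.0005,-0.015,0,-1]
    - [0,-0.0005,-0.03,0,-1]
    - [0,-0.0005,-0.037,0,-1]
    - [0,-0.0005,-0.041,0,-1]
    - [0,-0.0005,-0.041,0,-1]
    - [0,-0.0005,-0.041,0,-1]
    - [0,-0.0005,-0.041,0,0]
    - [0,-0.0005,-0.041,0,0]
    - [0,-0.0005,-0.041,0,0.1]
    - [0,-0.0005,-0.041,0,0.2]
    - [0,-0.0005,-0.041,0,0.3]
    - [0,-0.0005,-0.041,0,0.4]
    - [0,-0.0005,-0.041,0,1]
    - [0,-0.0005,-0.041,0,1]
    - [0,-0.0005,-0.041,0,1]

```text
time_s: 16.3
tool_pos: [0.5356, -0.0993, 0.2442]
tool_rot: [180.0, -0.0, 95.5]
force: [-0.4, 1.1, 2.5]
grip_width: 0.0619
```

Request:
carry_out:
  grip_force: 22
  increments:
    - [0,0,0,0,1]
    - [0,0,0.003,0,1]
    - [0,0,0.01,0,1]
    - [0,0,0.02,0,1]
    - [0,0,0.035,0,1]
    - [0,0,0.05,0,1]
    - [0,0,0.06,0,1]
    - [0,0,0.06,0,1]
    - [0,0,0.06,0,1]

```text
time_s: 17.2
tool_pos: [0.5356, -0.0993, 0.3044]
tool_rot: [180.0, -0.0, 95.5]
force: [0.2, -0.2, -2.1]
grip_width: 0.0616
```

```bash
python3 - <<'E'
from h import *
o=env.get_obs()
o2,im2,d=grab('scene');save(cv2.resize(im2[120:220,190:320],(780,600),interpolation=cv2.INTER_CUBIC),'s12.png')
print(o['tool_pos'],o['tool_rot'],o['grip_width'],o['force'])
E
```

```text
[ 0.53555116 -0.09927082  0.30436405] [ 1.79966804e+02 -1.10890647e-02  9.55300577e+01] 0.06164649470970338 [ 0.16545046 -0.16295992 -2.07162357]
```

View pics/s12.png

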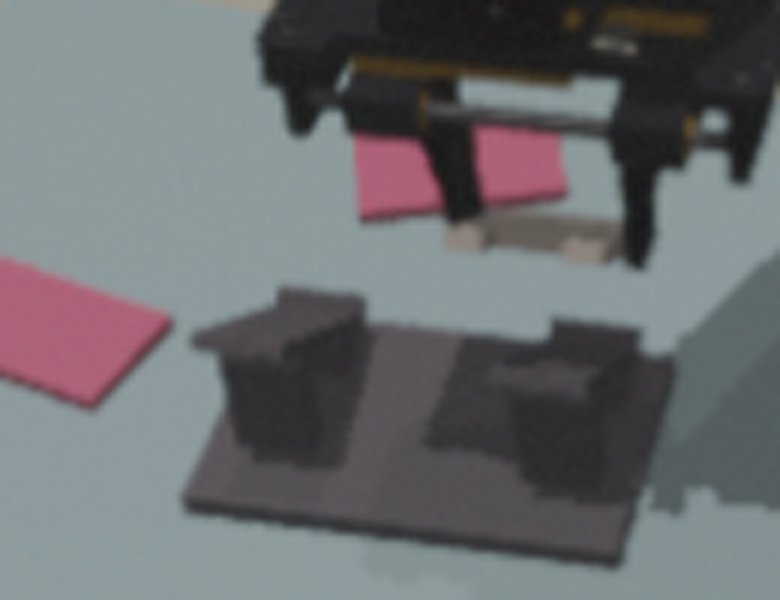

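Request:
carry_out:
  increments:
    - [0,0.005,0.015,0,1]
    - [0,0.02,0.03,0.1,1]
    - [-0.005,0.055,0.03,0.2,1]
    - [-0.01,0.095,0.03,0.3,1]
    - [-0.015,0.135,0.03,0.4,1]
    - [-0.02,0.175,0.03,0.5,1]
    - [-0.025,0.215,0.03,0.6,1]
    - [-0.03,0.25,0.02,0.7,1]
    - [-0.034,0.28,0.005,0.8,1]
    - [-0.036,0.3,-0.015,0.8,1]
    - [-0.0364,0.308,-0.03,0.8,1]
    - [-0.0364,0.308,-0.041,0.8,1]
    - [-0.0364,0.308,-0.047,0.8,1]
    - [-0.0364,0.308,-0.047,0.8,1]
    - [-0.0364,0.308,-0.047,0.8,1]

```text
time_s: 18.75
tool_pos: [0.4999, 0.2074, 0.2577]
tool_rot: [179.9, 0.0, 96.2]
force: [0.4, 0.3, -1.5]
grip_width: 0.0618
```

```bash
python3 - <<'E'
from h import *
o=env.get_obs()
o2,im2,d=grab('scene');save(cv2.resize(im2[140:260,340:490],(750,600),interpolation=cv2.INTER_CUBIC),'s13.png')
o,im,d=grab('wrist');save(im,'w13.png');P=cloud('wrist',d,o)
for v in range(165,250,10): print(v,P[v,320].round(4))
print(o['tool_pos'],o['tool_rot'],o['grip_width'],o['force'])
E
```

```text
165 [0.4614 0.2032 0.0209]
175 [0.4608 0.2031 0.0544]
185 [0.4659 0.2037 0.0586]
195 [0.4712 0.2042 0.0613]
205 [0.476  0.2048 0.0652]
215 [0.4805 0.2052 0.0695]
225 [0.4859 0.2058 0.0711]
235 [0.49   0.2063 0.0758]
245 [0.4943 0.2067 0.0796]
[0.49987159 0.20769384 0.25793165] [ 1.79921034e+02 -1.84010151e-02  9.62118111e+01] 0.06145518940261432 [ 0.474596    0.2720856  -0.31924167]
```

View pics/s13.png

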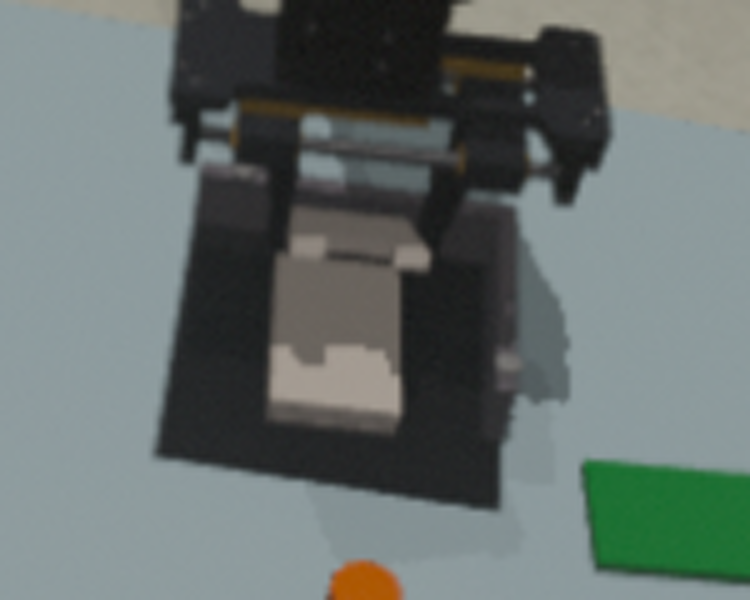

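View pics/w13.png

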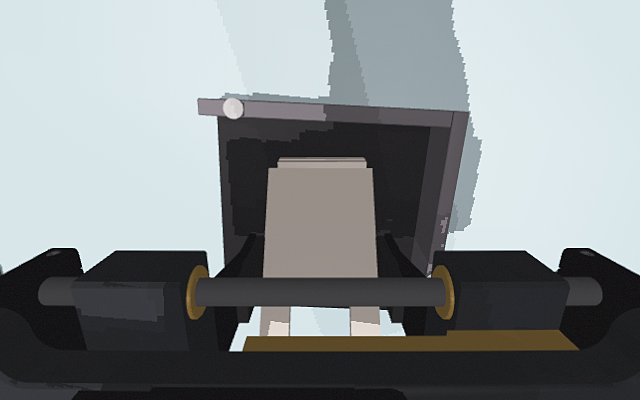

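Request:
carry_out:
  grip_force: 12
  increments:
    - [0,0,-0.01,0,1]
    - [0,0,-0.018,0,1]
    - [0,0,-0.0215,0,1]
    - [0,0,-0.0245,0,1]
    - [0.001,0,-0.026,0,1]
    - [0.002,0,-0.0275,0,1]
    - [0.0036,0.0004,-0.0295,0,1]
    - [0.0036,0.0004,-0.0295,0,1]

```text
time_s: 19.65
tool_pos: [0.5029, 0.2091, 0.2274]
tool_rot: [-180.0, 0.0, 96.3]
force: [-1.9, -1.0, -0.8]
grip_width: 0.0619
```

Request:
carry_out:
  increments:
    - [0.0015,0.0002,-0.0027,0,1]
    - [0.0029,0.0003,-0.0053,0,1]
    - [0.0041,0.0004,-0.008,0,1]
    - [0.0052,0.0005,-0.011,0,1]
    - [0.006,0.0006,-0.014,0,1]
    - [0.0068,0.0007,-0.0169,0,1]
    - [0.0072,0.0007,-0.019,0,1]
    - [0.0074,0.0008,-0.0205,0,1]
    - [0.0074,0.0008,-0.0205,0,1]
    - [0.0074,0.0008,-0.0205,0,1]

```text
time_s: 20.65
tool_pos: [0.5102, 0.2099, 0.2071]
tool_rot: [180.0, -0.0, 96.3]
force: [0.3, -0.5, -0.6]
grip_width: 0.0618
```

```bash
python3 - <<'E'
from h import *
o2,im2,d=grab('scene');save(cv2.resize(im2[140:260,340:490],(750,600),interpolation=cv2.INTER_CUBIC),'s14.png')
o,im,d=grab('wrist');save(im,'w14.png');P=cloud('wrist',d,o)
for v in range(165,250,10): print(v,P[v,320].round(4))
print(o['tool_pos'],o['tool_rot'],o['grip_width'],o['force'])
E
```

```text
165 [0.4603 0.204  0.0275]
175 [0.4652 0.2045 0.0287]
185 [0.4705 0.2051 0.0286]
195 [0.4757 0.2057 0.0293]
205 [0.4809 0.2063 0.0299]
215 [0.4861 0.2068 0.0308]
225 [0.4918 0.2075 0.0309]
235 [0.4974 0.2081 0.031 ]
245 [0.5028 0.2087 0.0321]
[0.51019588 0.20986983 0.20710001] [ 1.79993963e+02 -6.42175770e-03  9.63183898e+01] 0.06201647904437951 [ 0.33426646  0.16128767 -0.14865911]
```

View pics/s14.png

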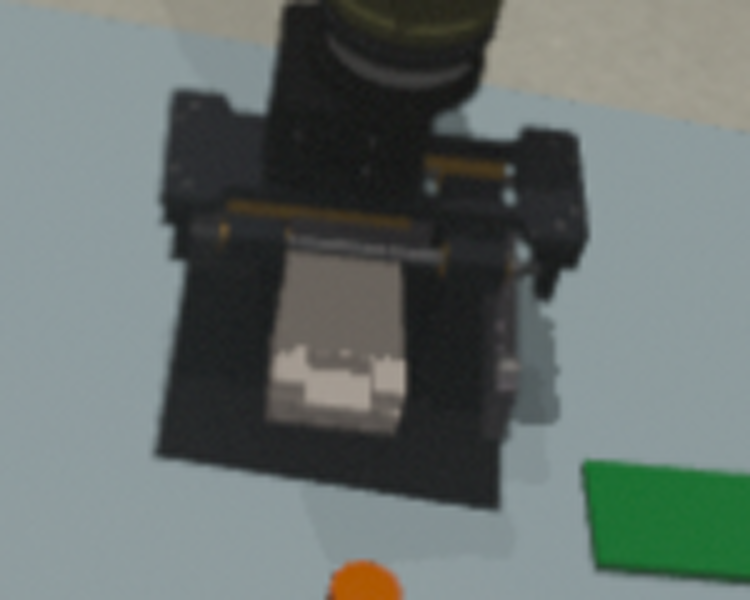

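Request:
carry_out:
  grip_force: 6
  increments:
    - [0,0,-0.0007,0,1]
    - [0.0001,0,-0.0013,0,1]
    - [0.0002,0,-0.0018,0,1]
    - [0.0002,0,-0.0022,0,1]
    - [0.0002,0,-0.0026,0,1]
    - [0.0002,0,-0.003,0,1]
    - [0.0002,0,-0.003,0,1]

```text
time_s: 21.45
tool_pos: [0.5104, 0.2098, 0.2043]
tool_rot: [-180.0, -0.0, 96.3]
force: [-0.9, -1.1, 3.2]
grip_width: 0.0616
```

```bash
python3 - <<'E'
from h import *
o,im,d=grab('wrist');P=cloud('wrist',d,o)
for v in range(165,250,10): print(v,P[v,320].round(4))
print(o['tool_pos'],o['tool_rot'],o['grip_width'],o['force'])
E
```

```text
165 [0.4595 0.2038 0.0292]
175 [0.4646 0.2044 0.029 ]
185 [0.4698 0.205  0.029 ]
195 [0.4754 0.2056 0.0279]
205 [0.4807 0.2062 0.0281]
215 [0.4862 0.2068 0.0281]
225 [0.4918 0.2074 0.0283]
235 [0.4972 0.208  0.029 ]
245 [0.5032 0.2087 0.0286]
[0.51035121 0.20983485 0.204325  ] [-1.79987196e+02 -8.45578146e-03  9.63183528e+01] 0.06163061283353502 [-0.87800744 -1.14944312  3.19896504]
```

Request:
carry_out:
  grip_force: 5
  increments:
    - [0,0,0,0,0.38]
    - [0,0,0,0,0.33]
    - [0,0,0,0,0.2]
    - [0,0,0,0,0]
    - [0,0,0,0,-0.4]
    - [0,0,0,0,-0.4]
    - [0,0,-0.004,0,-0.4]
    - [0,0,-0.009,0,-0.4]
    - [0,0,-0.0125,0,-0.4]
    - [0,0,-0.0125,0,-0.4]
    - [0,0,-0.0125,0,-0.4]

```text
time_s: 22.6
tool_pos: [0.5112, 0.2102, 0.1923]
tool_rot: [179.8, -0.1, 96.3]
force: [1.6, 1.7, 2.8]
grip_width: 0.0616
```

```bash
python3 - <<'E'
from h import *
o,im,d=grab('wrist');save(im,'w15.png')
o2,im2,d=grab('scene');save(cv2.resize(im2[140:260,340:490],(750,600),interpolation=cv2.INTER_CUBIC),'s15.png')
print(o['tool_pos'],o['tool_rot'],o['grip_width'],o['force'])
E
```

```text
[0.51120062 0.21021353 0.1922922 ] [ 1.79842637e+02 -5.67352535e-02  9.63165536e+01] 0.061623186630511494 [1.60439604 1.69838784 2.77720323]
```

View pics/w15.png

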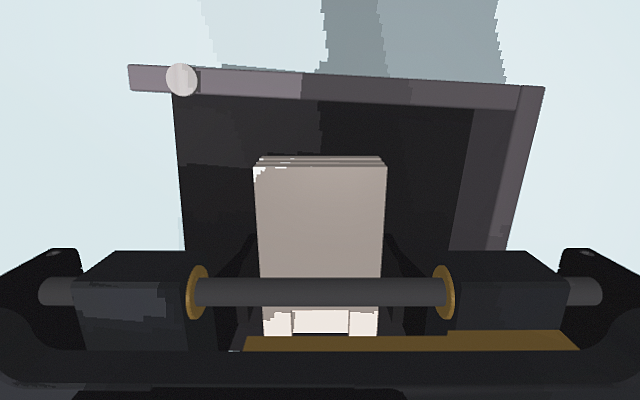

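View pics/s15.png

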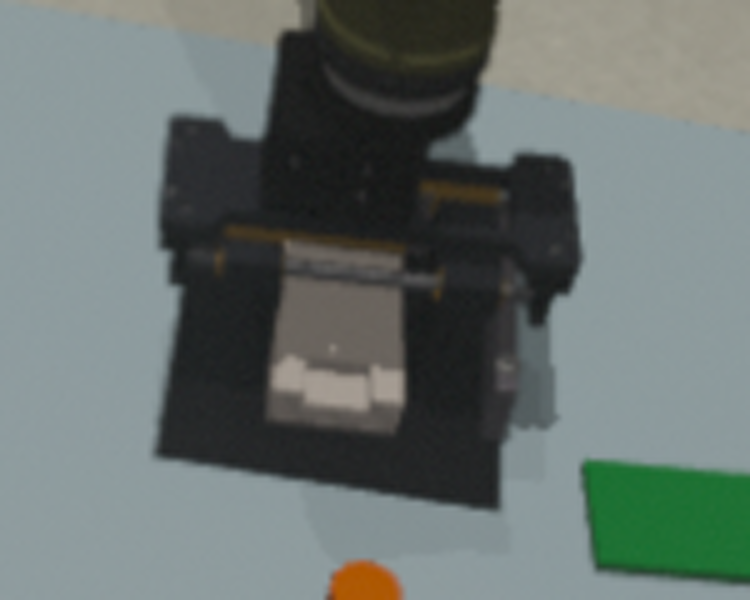

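Request:
carry_out:
  grip_force: 8
  increments:
    - [0,0,0,0,-0.5]
    - [0,0,0,0,-0.6]
    - [0,0,0,0,-0.6]
    - [0,0,0,0,-0.6]
    - [0,0,-0.0005,0,-0.45]
    - [0,0,-0.0005,0,-0.4]
    - [0,0,-0.0005,0,0]
    - [0,0,-0.0005,0,0]
    - [0,0,-0.0005,0,0]

```text
time_s: 23.6
tool_pos: [0.5102, 0.21, 0.1909]
tool_rot: [-180.0, -0.0, 96.3]
force: [-0.8, 1.4, -1.9]
grip_width: 0.0617
```

```bash
python3 - <<'E'
from h import *
o,im,d=grab('wrist');save(im,'w16.png')
print(o['tool_pos'],o['tool_rot'],o['grip_width'],o['force'])
E
```

```text
[0.510227   0.210042   0.19090493] [-1.79985060e+02 -1.39981678e-02  9.63282759e+01] 0.061661818347270254 [-0.79952897  1.42803864 -1.87979851]
```

View pics/w16.png

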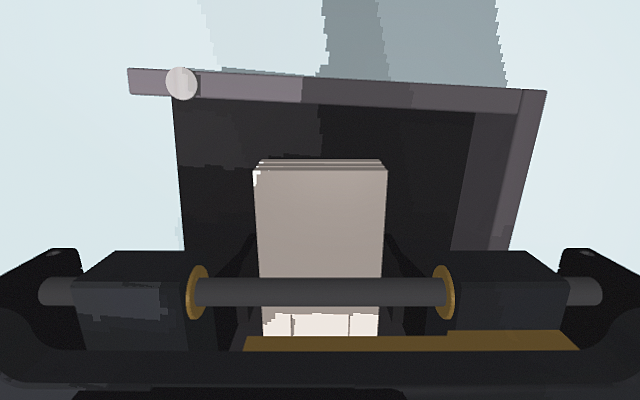

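Request:
carry_out:
  increments:
    - [0,0.001,0,-0.5,0]
    - [-0.001,0.002,0,-1.2,0]
    - [-0.002,0.004,0,-2,0]
    - [-0.004,0.006,0,-2.8,0]
    - [-0.006,0.008,0,-3.5,0]
    - [-0.008,0.01,0,-3.5,0]
    - [-0.01,0.012,0,-3.5,0]
    - [-0.0125,0.0137,0,-3.5,0]
    - [-0.015,0.0137,0,-3.5,0]
    - [-0.0175,0.0137,0,-3.5,0]
    - [-0.02,0.0137,0,-3.5,0]
    - [-0.0225,0.0137,0,-3.5,0]
    - [-0.0245,0.0137,0,-3.5,0]
    - [-0.026,0.0137,0,-3.5,0]
    - [-0.0277,0.0137,0,-3.5,0]
    - [-0.0277,0.0137,0,-3.5,0]
    - [-0.0277,0.0137,0,-3.5,0]

```text
time_s: 25.35
tool_pos: [0.4827, 0.2235, 0.1911]
tool_rot: [180.0, -0.0, 92.8]
force: [-0.8, -1.6, -4.4]
grip_width: 0.0616
```

```bash
python3 - <<'E'
from h import *
o,im,d=grab('wrist');save(im,'w17.png')
print(o['tool_pos'],o['tool_rot'],o['grip_width'],o['force'])
E
```

```text
[0.48271014 0.22353322 0.19110014] [ 1.79992344e+02 -4.87687998e-03  9.28150590e+01] 0.06159718516629001 [-0.78392192 -1.56619072 -4.42136502]
```

View pics/w17.png

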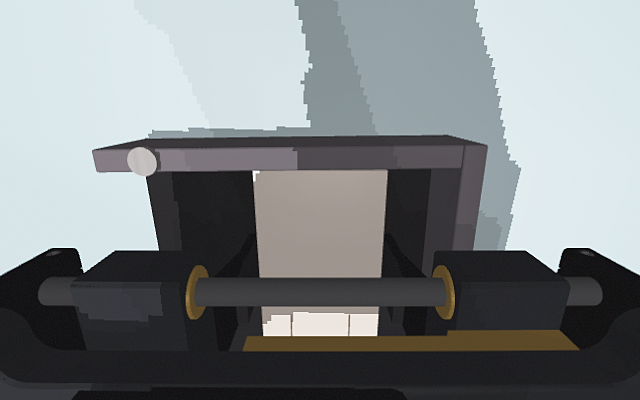

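Request:
carry_out:
  increments:
    - [0,0,0,0,-0.5]
    - [0,0,0,0,-0.6]
    - [0,0,0,0,-0.65]
    - [0,0,0,0,-0.65]
    - [0,0,0.01,0,-0.65]
    - [0,0,0.03,0,-0.65]
    - [0.01,0,0.07,0,-0.65]
    - [0.03,0,0.11,0,-0.65]
    - [0.05,0,0.15,0,-0.65]
    - [0.06,0,0.17,0,-0.5]
    - [0.06,0,0.17,0,0]
    - [0.06,0,0.17,0,0]
    - [0.06,0,0.17,0,0]

```text
time_s: 26.7
tool_pos: [0.5417, 0.2236, 0.3597]
tool_rot: [-179.8, 0.0, 92.8]
force: [0.3, 0.4, 0.2]
grip_width: 0.0492
```

```bash
python3 - <<'E'
from h import *
o,im,d=grab('wrist');save(cv2.resize(im[40:260,200:440],(655,600),interpolation=cv2.INTER_CUBIC),'w18.png');P=cloud('wrist',d,o);import pickle;np.savez('w18.npz',im=im,d=d);pickle.dump(o,open('w18.pkl','wb'))
print(o['tool_pos'],o['tool_rot'],o['grip_width'],o['force'])
E
```

```text
[0.54168759 0.22355489 0.35966237] [-1.79844692e+02  4.63812192e-02  9.28477879e+01] 0.04924809966612579 [0.30841925 0.37479855 0.17391355]
```

View pics/w18.png

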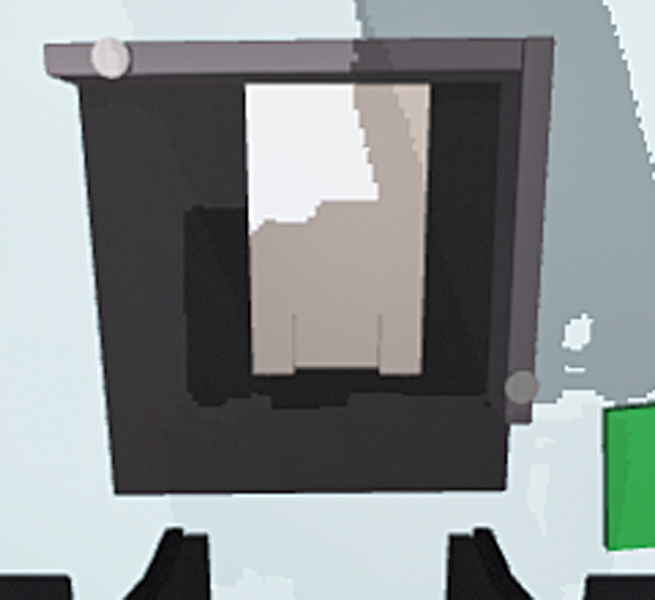

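Request:
carry_out:
  increments:
    - [0.01,0.0035,-0.03,0,0]
    - [0.01,0.0035,-0.07,0,0]
    - [0.01,0.0035,-0.11,0,0]
    - [0.01,0.0035,-0.14,0,0]
    - [0.01,0.0035,-0.155,0,0]
    - [0.01,0.0035,-0.165,0,0]
    - [0.01,0.0035,-0.1702,0,0]
    - [0.01,0.0035,-0.1702,0,0]
    - [0.01,0.0035,-0.1702,0,0]

```text
time_s: 27.65
tool_pos: [0.5533, 0.2273, 0.1922]
tool_rot: [179.9, -0.1, 92.8]
force: [-0.7, 0.2, 0.8]
grip_width: 0.0436
```

```bash
python3 - <<'E'
from h import *
o=env.get_obs();_,im,d=grab('scene');save(cv2.resize(im[140:260,340:490],(750,600),interpolation=cv2.INTER_CUBIC),'s19.png')
print(o['tool_pos'],o['tool_rot'],o['grip_width'],o['force'])
E
```

```text
[0.55330782 0.22731735 0.19222237] [ 1.79878086e+02 -6.02554192e-02  9.28193026e+01] 0.043598256661379516 [-0.70187514  0.21049279  0.77786578]
```

View pics/s19.png

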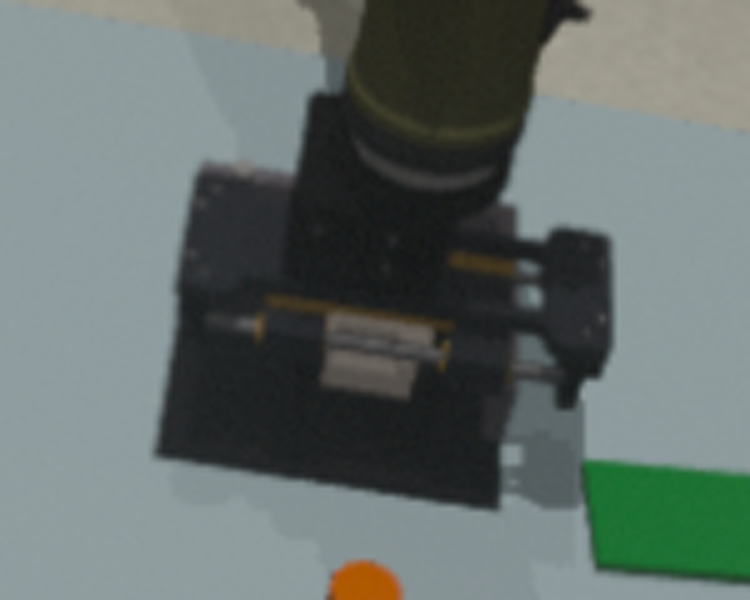

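Request:
carry_out:
  increments:
    - [-0.003,-0.0001,-0.0005,0,0]
    - [-0.006,-0.0003,-0.001,0,0]
    - [-0.008,-0.0004,-0.001,0,0]
    - [-0.01,-0.0005,-0.001,0,0]
    - [-0.011,-0.0005,-0.001,0,0]
    - [-0.012,-0.0006,-0.001,0,0]
    - [-0.013,-0.0006,-0.001,0,0]
    - [-0.013,-0.0006,-0.001,0,0]

```text
time_s: 28.5
tool_pos: [0.54, 0.2264, 0.1901]
tool_rot: [179.9, -0.0, 92.8]
force: [2.2, 0.7, -1.3]
grip_width: 0.0435
```

Request:
carry_out:
  increments:
    - [-0.0005,0,0,0,0]
    - [-0.001,0,0,0,0]
    - [-0.0015,-0.0001,0,0,0]
    - [-0.0015,-0.0001,0,0,0]

```text
time_s: 28.9
tool_pos: [0.5393, 0.2264, 0.1904]
tool_rot: [179.8, -0.0, 92.8]
force: [6.9, -0.8, -2.2]
grip_width: 0.0437
```

```bash
python3 - <<'E'
from h import *
o,im,d=grab('wrist');save(im,'w20.png')
print(o['tool_pos'],o['tool_rot'],o['grip_width'],o['force'])
E
```

```text
[0.53927758 0.2264     0.19037179] [ 1.79792206e+02 -3.75725894e-02  9.28235883e+01] 0.04367006447954071 [ 6.87057098 -0.83124595 -2.22616711]
```

View pics/w20.png

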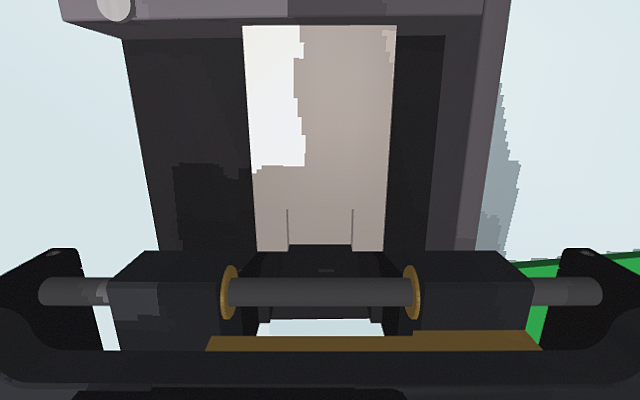

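Request:
carry_out:
  increments:
    - [-0.0005,0,0,0,0]
    - [-0.001,0,0,0,0]
    - [-0.001,0,0,0,0]
    - [-0.001,0,0,0,0]

```text
time_s: 29.35
tool_pos: [0.5389, 0.2264, 0.1908]
tool_rot: [179.7, -0.1, 92.8]
force: [7.3, 0.8, -2.6]
grip_width: 0.0437
```

Request:
carry_out:
  increments:
    - [-0.001,0,0,0,0]
    - [-0.0015,0,0,0,0]
    - [-0.0015,0,0,0,0]
    - [-0.0015,0,0,0,0]
    - [-0.0015,0,0,0,0]

```text
time_s: 29.85
tool_pos: [0.5384, 0.2264, 0.1913]
tool_rot: [179.5, -0.1, 92.8]
force: [10.0, 0.6, -2.4]
grip_width: 0.0438
```

Request:
carry_out:
  increments:
    - [0.006,0,0,0,0]
    - [0.012,0,0.002,0,0]
    - [0.014,0,0.02,0,0]
    - [0.01,-0.005,0.05,-6,0]
    - [0,-0.015,0.06,-14,0]
    - [-0.01,-0.025,0.06,-22,0]
    - [-0.02,-0.035,0.06,-30,0]
    - [-0.03,-0.045,0.06,-38,0]
    - [-0.04,-0.055,0.06,-46,0]
    - [-0.05,-0.0553,0.06,-54,0]
    - [-0.054,-0.0553,0.06,-62,0]
    - [-0.054,-0.0553,0.06,-70,0]
    - [-0.054,-0.0553,0.06,-78,0]
    - [-0.054,-0.0553,0.06,-86,0]
    - [-0.054,-0.0553,0.06,-90,0]
    - [-0.054,-0.0553,0.06,-90,0]
    - [-0.054,-0.0553,0.06,-90,0]

```text
time_s: 31.55
tool_pos: [0.4814, 0.1711, 0.2497]
tool_rot: [180.0, 0.1, 2.9]
force: [0.8, -0.5, 1.1]
grip_width: 0.0433
```

```bash
python3 - <<'E'
from h import *
o,im,d=grab('wrist');save(im,'w21.png')
_,im,d=grab('scene');save(cv2.resize(im[140:260,340:490],(750,600),interpolation=cv2.INTER_CUBIC),'s21.png')
print(o['tool_pos'],o['tool_rot'],o['grip_width'],o['force'])
E
```

```text
[0.48140153 0.17110797 0.24970814] [1.79981758e+02 6.92639385e-02 2.93307862e+00] 0.043254907286593106 [ 0.75552368 -0.49686798  1.05481001]
```

View pics/s21.png

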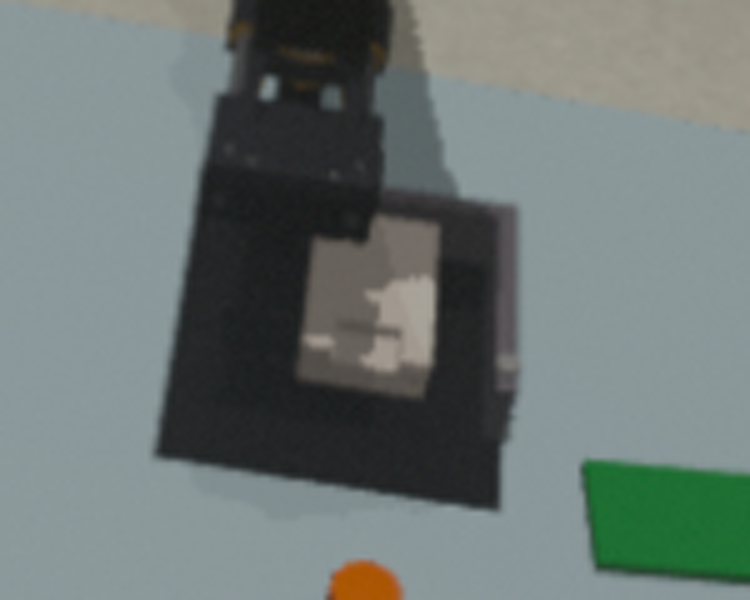

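View pics/w21.png

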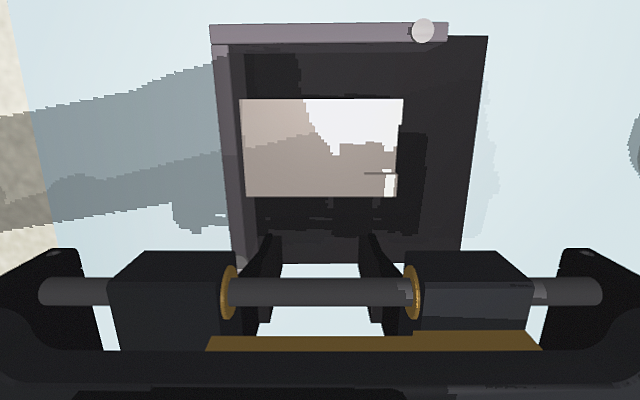

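Request:
carry_out:
  increments:
    - [0,0,-0.03,0,0]
    - [0,0,-0.048,0,0]
    - [0,0,-0.055,0,0]
    - [0,0,-0.059,0,0]
    - [0,0,-0.059,0,0]
    - [0,0.003,-0.059,0,0]
    - [-0.0003,0.006,-0.059,0,0]
    - [-0.0004,0.009,-0.059,0,0]
    - [-0.0005,0.011,-0.059,0,0]
    - [-0.0006,0.0125,-0.059,0,0]
    - [-0.0007,0.014,-0.059,0,0]
    - [-0.0008,0.0155,-0.059,0,0]
    - [-0.0008,0.017,-0.059,0,0]
    - [-0.0009,0.019,-0.059,0,0]
    - [-0.001,0.021,-0.059,0,0]
    - [-0.0011,0.023,-0.059,0,0]
    - [-0.0012,0.025,-0.059,0,0]
    - [-0.0012,0.025,-0.059,0,0]

```text
time_s: 33.45
tool_pos: [0.4812, 0.1943, 0.1913]
tool_rot: [179.9, -0.0, 2.7]
force: [0.4, -5.2, 3.4]
grip_width: 0.044
```

```bash
python3 - <<'E'
from h import *
o,im,d=grab('wrist');save(im,'w22.png')
print(o['tool_pos'],o['tool_rot'],o['grip_width'],o['force'])
E
```

```text
[0.48120139 0.19434145 0.19132948] [ 1.79860560e+02 -3.90895031e-02  2.74364166e+00] 0.04399091905569341 [ 0.35592165 -5.21537131  3.44349844]
```

View pics/w22.png

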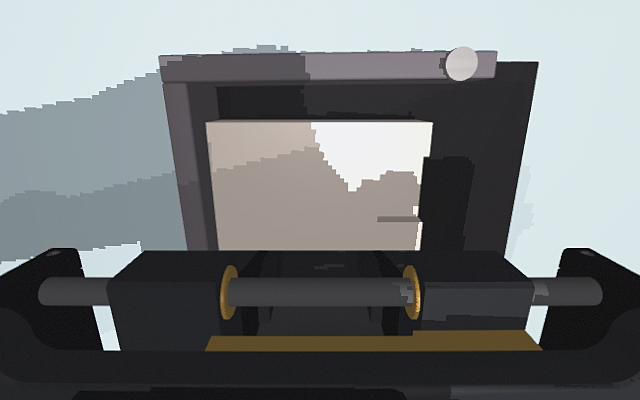

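Request:
carry_out:
  increments:
    - [-0.0001,0.002,0,0,0]
    - [-0.0002,0.004,0,0,0]
    - [-0.0003,0.006,0,0,0]
    - [-0.0004,0.008,0,0,0]
    - [-0.0005,0.01,0,0,0]
    - [-0.0006,0.012,0,0,0]
    - [-0.0006,0.013,0,0,0]
    - [-0.0007,0.014,0,0,0]
    - [-0.0007,0.014,0,0,0]

```text
time_s: 34.4
tool_pos: [0.4806, 0.208, 0.1913]
tool_rot: [179.8, -0.0, 2.7]
force: [0.8, -7.0, 4.3]
grip_width: 0.0436
```

Request:
carry_out:
  increments:
    - [0,0.0007,0,0,0]
    - [0,0.0014,0,0,0]
    - [-0.0001,0.002,0,0,0]
    - [-0.0001,0.002,0,0,0]
    - [-0.0001,0.002,0,0,0]

```text
time_s: 34.9
tool_pos: [0.4805, 0.2099, 0.1913]
tool_rot: [179.8, -0.0, 2.7]
force: [0.7, -6.1, 5.0]
grip_width: 0.0436
```

Request:
carry_out:
  increments:
    - [0,0.0007,0,0,0]
    - [0,0.0014,0,0,0]
    - [-0.0001,0.002,0,0,0]
    - [-0.0001,0.002,0,0,0]
    - [-0.0001,0.002,0,0,0]

```text
time_s: 35.4
tool_pos: [0.4805, 0.2109, 0.1913]
tool_rot: [179.7, -0.0, 2.7]
force: [0.4, -9.3, 5.7]
grip_width: 0.0434
```

```bash
python3 - <<'E'
from h import *
o,im,d=grab('wrist');save(im,'w23.png')
print(o['tool_pos'],o['tool_rot'],o['grip_width'],o['force'])
E
```

```text
[0.48053136 0.2109097  0.19132269] [ 1.79743443e+02 -9.09495270e-03  2.69858751e+00] 0.04342420256568419 [ 0.42101964 -9.31983332  5.73289938]
```

View pics/w23.png

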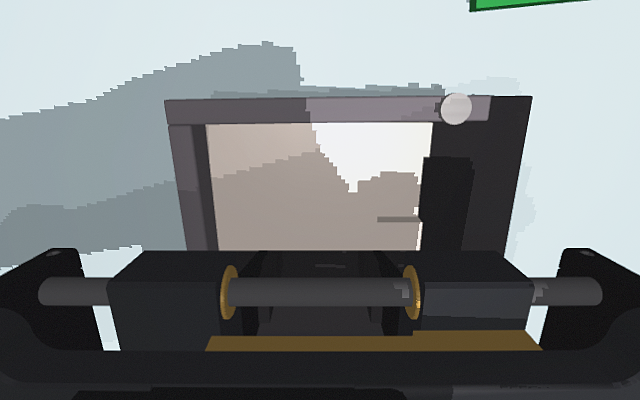

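Request:
carry_out:
  increments:
    - [0,0.0007,0,0,0]
    - [0,0.0014,0,0,0]
    - [-0.0001,0.002,0,0,0]
    - [-0.0001,0.002,0,0,0]
    - [-0.0001,0.002,0,0,0]

```text
time_s: 35.95
tool_pos: [0.4806, 0.2114, 0.1913]
tool_rot: [179.6, 0.0, 2.7]
force: [-0.0, -13.3, 7.6]
grip_width: 0.0435
```

Request:
carry_out:
  increments:
    - [0,0.0007,0,0,0]
    - [0,0.0014,0,0,0]
    - [-0.0001,0.002,0,0,0]
    - [-0.0001,0.002,0,0,0]
    - [-0.0001,0.002,0,0,0]

```text
time_s: 36.45
tool_pos: [0.4808, 0.2119, 0.1913]
tool_rot: [179.5, 0.1, 2.6]
force: [-0.2, -16.4, 10.1]
grip_width: 0.0435
```

Request:
carry_out:
  increments:
    - [0,-0.006,0,0,0]
    - [0.001,-0.015,0,0,0]
    - [0.001,-0.022,0,0,0]
    - [0.001,-0.024,0.02,0,0.22]
    - [0.001,-0.024,0.06,4,0.22]
    - [0.01,-0.015,0.1,12,0.22]
    - [0.02,-0.005,0.13,20,0.22]
    - [0.03,0.005,0.15,28,0.22]
    - [0.04,0.015,0.17,36,0.22]
    - [0.05,0.025,0.17,44,0.22]
    - [0.06,0.03,0.17,52,0.22]
    - [0.064,0.035,0.17,60,0.22]
    - [0.064,0.035,0.17,68,0.22]
    - [0.064,0.035,0.17,76,0.22]
    - [0.064,0.035,0.17,84,0.22]
    - [0.064,0.035,0.17,90,0.22]
    - [0.064,0.035,0.17,90,0.22]
    - [0.064,0.035,0.17,90,0.22]

```text
time_s: 38.25
tool_pos: [0.5432, 0.2531, 0.3608]
tool_rot: [-180.0, -0.0, 92.7]
force: [0.3, 0.2, -0.5]
grip_width: 0.034
```

```bash
python3 - <<'E'
from h import *
import pickle
o,im,d=grab('wrist');save(cv2.resize(im[40:260,200:440],(655,600),interpolation=cv2.INTER_CUBIC),'w24.png')
np.savez('w24.npz',im=im,d=d);pickle.dump(o,open('w24.pkl','wb'))
print(o['tool_pos'],o['tool_rot'],o['grip_width'],o['force'])
_,im,d=grab('scene');save(cv2.resize(im[140:260,340:490],(750,600),interpolation=cv2.INTER_CUBIC),'s24.png')
E
```

```text
[0.54324803 0.25314256 0.36077039] [-1.79987614e+02 -1.96382208e-02  9.26891754e+01] 0.034049618918389174 [ 0.34367472  0.19444896 -0.51003646]
```

View pics/w24.png

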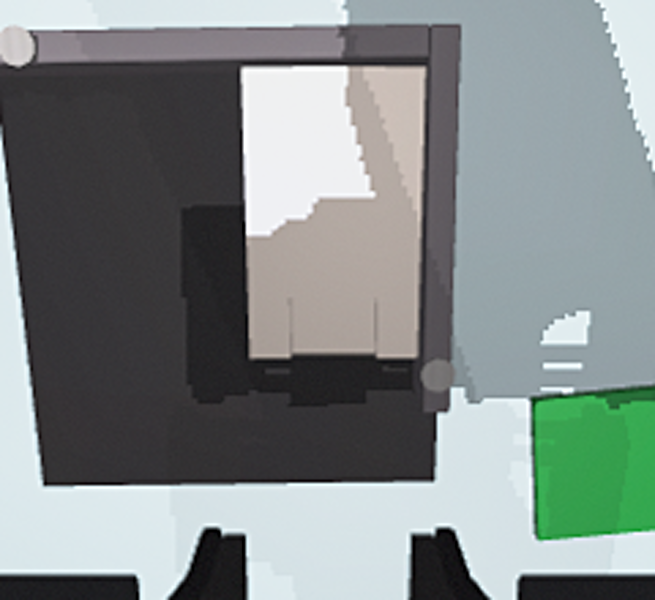

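View pics/s24.png

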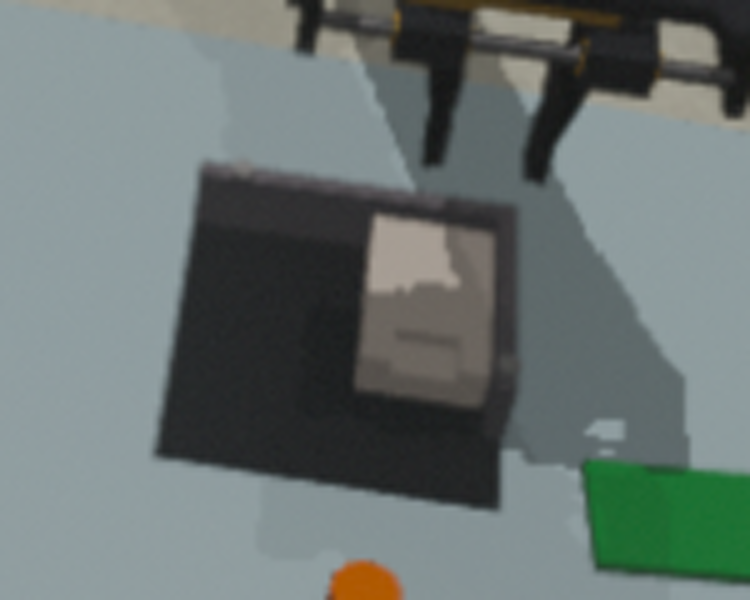

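```bash
cat > chk.py <<'E'
from h import *
import pickle,sys
f=sys.argv[1]
D=np.load(f+'.npz');o=pickle.load(open(f+'.pkl','rb'));im,d=D['im'],D['d'];P=cloud('wrist',d,o)
g=im.astype(float).mean(2)
def edge(uv0,uv1,z,span=6,n=25,side=None):
    # sample perpendicular profile, max gradient subpixel
    uv0=np.array(uv0,float);uv1=np.array(uv1,float);t=(uv1-uv0)/np.linalg.norm(uv1-uv0);nn=np.array([-t[1],t[0]])
    out=[]
    for s in np.linspace(0.08,0.92,n):
        c=uv0+(uv1-uv0)*s;k=np.arange(-span,span+.01,.25);p=c+k[:,None]*nn
        v=cv2.remap(g.astype(np.float32),p[:,0].astype(np.float32)[None],p[:,1].astype(np.float32)[None],cv2.INTER_LINEAR)[0]
        gr=np.abs(np.gradient(cv2.GaussianBlur(v[None],(0,0),1.5)[0]));i=gr.argmax()
        out.append(p[i])
    return onplane('wrist',out,z,o)[:,:2]
def line(q):
    l=cv2.fitLine(q.astype(np.float32),cv2.DIST_HUBER,0,1e-5,1e-5).ravel();return l
z=lambda x,y:(200+x*240/655,40+y*220/600)
E
cat > c24.py <<'E'
import sys;sys.argv=['','w24']
exec(open('chk.py').read())
ex=np.array([np.cos(np.radians(2.8)),np.sin(np.radians(2.8))]);ey=np.array([-ex[1],ex[0]]);T=np.array([.5047,.2124])
def rep(n,q):
    r=np.c_[(q-T)@ex,(q-T)@ey]*1000;l=line(r);print(n,np.median(r,0).round(2),'dir',np.degrees(np.arctan2(l[1],l[0])).round(2), 'sd',r.std(0).round(2))
rep('plate -x z30',edge(z(246,67),z(340,67),.030,3))
rep('plate +x z30 L',edge(z(250,357),z(288,357),.030,3))
rep('plate +x z30 R',edge(z(380,357),z(416,357),.030,3))
rep('plate -y',edge(z(241,70),z(249,355),.030,3))
rep('plate +y',edge(z(425,120),z(419,355),.030,3))
rep('stop outer z42',edge(z(60,30),z(330,27),.042,3))
rep('stop inner z42',edge(z(60,64),z(230,62),.042,3))
rep('fence outer z42',edge(z(460,30),z(450,360),.042,3))
rep('fence inner z42',edge(z(430,30),z(424,340),.042,3))
for r in range(58,70,1): print(r,P[r,295].round(4),P[r,350].round(4),im[r,295],im[r,350])
E
python3 c24.py
```

```text
plate -x z30 [-74.3   27.21] dir -89.84 sd [0.08 7.95]
plate +x z30 L [25.51 17.  ] dir 89.88 sd [0.05 3.54]
plate +x z30 R [25.6  64.63] dir 89.9 sd [0.01 3.36]
plate -y [-26.05   9.4 ] dir 0.14 sd [24.6   0.19]
plate +y [-17.36  71.37] dir 0.06 sd [20.61  0.11]
stop outer z42 [-84.4   -3.42] dir -89.4 sd [ 0.31 21.74]
stop inner z42 [-74.37 -19.99] dir -89.1 sd [ 0.24 13.84]
fence outer z42 [-32.23  81.58] dir 0.78 sd [27.09  0.38]
fence inner z42 [-35.5   70.18] dir 0.23 sd [25.26  0.33]
58 [0.4262 0.2254 0.0405] [0.424  0.2737 0.041 ] [139 131 138] [99 94 99]
59 [0.4271 0.2254 0.041 ] [0.4248 0.2737 0.041 ] [141 134 141] [101  95 100]
60 [0.4276 0.2252 0.0383] [0.4257 0.2737 0.0413] [138 132 139] [85 80 84]
61 [0.4288 0.2255 0.0417] [0.4263 0.274  0.0395] [101  96 101] [52 50 53]
62 [0.4294 0.2254 0.0397] [0.4263 0.2746 0.0332] [49 47 48] [51 50 52]
63 [0.4294 0.2248 0.0319] [0.4264 0.2752 0.0266] [40 38 41] [37 35 40]
64 [0.4294 0.2242 0.0243] [0.4264 0.2759 0.0185] [159 162 161] [136 128 124]
65 [0.4308 0.2246 0.029 ] [0.4284 0.2751 0.0287] [242 244 244] [202 189 181]
66 [0.4316 0.2246 0.0286] [0.4293 0.2751 0.0294] [244 245 245] [206 193 186]
67 [0.4325 0.2246 0.029 ] [0.4301 0.2752 0.0287] [240 240 240] [202 190 182]
68 [0.4332 0.2246 0.0276] [0.431  0.2752 0.0294] [239 240 240] [202 189 182]
69 [0.4342 0.2247 0.0286] [0.4317 0.2754 0.0279] [239 240 240] [203 190 182]
```

```bash
cat > yaw.py <<'E'
from h import *
import pickle
for f,(u0,u1,v0,v1) in {'w1':(195,380,0,190),'w18':(210,410,40,200),'w24':(180,380,30,195)}.items():
    D=np.load(f+'.npz');o=pickle.load(open(f+'.pkl','rb'));P=cloud('wrist',D['d'],o)
    zt=P[:,:,2];m=(zt>0.036)&(zt<0.06);m[:,:u0]=0;m[:,u1:]=0;m[:v0]=0;m[v1:]=0
    m=cv2.medianBlur(m.astype(np.uint8),3)
    vs,us=np.nonzero(m)
    # stop: per-column first row (outer) ; fence: per-row last col (outer)
    cols=range(us.min()+8,us.max()-2); a=np.array([(c,np.nonzero(m[:,c])[0].min()-.5) for c in cols if m[:,c].any()],float)
    rows=range(vs.min()+3,vs.max()-3); b=np.array([(np.nonzero(m[r])[0].max()+.5,r) for r in rows if m[r].any()],float)
    for n,q in (('stop',a),('fence',b)):
        w=onplane('wrist',q,.042,o)[:,:2]
        l=cv2.fitLine(w.astype(np.float32),cv2.DIST_HUBER,0,1e-5,1e-5).ravel()
        ang=np.degrees(np.arctan2(l[1],l[0])); res=(w-l[2:])@np.array([-l[1],l[0]])
        print(f,n,len(q),round(float(ang),2),'rms',(res.std()*1e3).round(2))
E
python3 yaw.py
```

```text
w1 stop 159 -86.58 rms 0.43
w1 fence 127 3.56 rms 0.41
w18 stop 176 -86.5 rms 0.35
w18 fence 135 3.42 rms 0.43
w24 stop 177 -86.53 rms 0.37
w24 fence 135 3.55 rms 0.39
```

Request:
carry_out:
  increments:
    - [0.0095,0,-0.03,0.8,0.22]
    - [0.0095,0,-0.075,0.8,0.22]
    - [0.0095,0,-0.12,0.8,0.22]
    - [0.0095,0,-0.15,0.8,0.22]
    - [0.0095,0,-0.162,0.8,0.22]
    - [0.0095,0,-0.169,0.8,0.22]
    - [0.0095,0,-0.1697,0.8,0.22]
    - [0.006,0,-0.1697,0.8,0.22]
    - [0.002,0,-0.1697,0.8,0.22]
    - [-0.001,0,-0.1697,0.8,0.22]
    - [-0.003,-0.0005,-0.1697,0.8,0.22]
    - [-0.0045,-0.0005,-0.1697,0.8,0.22]
    - [-0.006,-0.0005,-0.1697,0.8,0.22]
    - [-0.007,-0.0005,-0.1697,0.8,0.22]
    - [-0.008,-0.0005,-0.1697,0.8,0.22]
    - [-0.008,-0.0005,-0.1697,0.8,0.22]

```text
time_s: 39.95
tool_pos: [0.5371, 0.2527, 0.1921]
tool_rot: [179.7, -0.1, 93.6]
force: [6.3, 1.7, -1.2]
grip_width: 0.034
```

Request:
carry_out:
  increments:
    - [-0.001,0,0,0,0.22]
    - [-0.002,0,0,0,0.22]
    - [-0.003,0,0,0,0.22]
    - [-0.003,0,0,0,0.22]
    - [-0.003,0,0,0,0.22]

```text
time_s: 40.45
tool_pos: [0.5361, 0.2525, 0.1931]
tool_rot: [179.4, -0.1, 93.5]
force: [11.7, 1.5, -1.4]
grip_width: 0.0342
```

Request:
carry_out:
  increments:
    - [0.006,0,0,0,0.22]
    - [0.014,0,0,0,0.22]
    - [0.018,0,0.02,0,0.22]
    - [0.012,-0.005,0.05,-6,0.22]
    - [0,-0.015,0.06,-14,0.22]
    - [-0.01,-0.025,0.06,-22,0.22]
    - [-0.02,-0.035,0.06,-30,0.22]
    - [-0.03,-0.045,0.06,-38,0.22]
    - [-0.0369,-0.055,0.06,-46,0.22]
    - [-0.0369,-0.0557,0.06,-54,0.22]
    - [-0.0369,-0.0557,0.06,-62,0.22]
    - [-0.0369,-0.0557,0.06,-70,0.22]
    - [-0.0369,-0.0557,0.06,-78,0.22]
    - [-0.0369,-0.0557,0.06,-86,0.22]
    - [-0.0369,-0.0557,0.06,-90,0.22]
    - [-0.0369,-0.0557,0.06,-90,0.22]
    - [-0.0369,-0.0557,0.06,-90,0.22]

```text
time_s: 42.15
tool_pos: [0.4952, 0.1969, 0.2508]
tool_rot: [180.0, 0.1, 3.7]
force: [0.5, -0.4, 0.2]
grip_width: 0.0339
```

Request:
carry_out:
  increments:
    - [0,0,-0.03,0,0.22]
    - [0,0,-0.048,0,0.22]
    - [0,0,-0.055,0,0.22]
    - [0,0,-0.0595,0,0.22]
    - [0,0,-0.0595,0,0.22]
    - [0,0.003,-0.0595,0,0.22]
    - [-0.0003,0.006,-0.0595,0,0.22]
    - [-0.0004,0.009,-0.0595,0,0.22]
    - [-0.0005,0.011,-0.0595,0,0.22]
    - [-0.0006,0.0125,-0.0595,0,0.22]
    - [-0.0007,0.014,-0.0595,0,0.22]
    - [-0.0008,0.0155,-0.0595,0,0.22]
    - [-0.0008,0.017,-0.0595,0,0.22]
    - [-0.0008,0.018,-0.0595,0,0.22]
    - [-0.0008,0.018,-0.0595,0,0.22]

```text
time_s: 43.65
tool_pos: [0.4951, 0.2122, 0.1917]
tool_rot: [179.8, 0.1, 3.5]
force: [-0.3, -7.7, 4.3]
grip_width: 0.0337
```

Request:
carry_out:
  increments:
    - [0,0.001,0,0,0.22]
    - [0,0.002,0,0,0.22]
    - [0,0.003,0,0,0.22]
    - [0,0.003,0,0,0.22]
    - [0,0.003,0,0,0.22]

```text
time_s: 44.15
tool_pos: [0.4953, 0.2128, 0.1917]
tool_rot: [179.6, 0.1, 3.5]
force: [-1.6, -12.9, 8.1]
grip_width: 0.0339
```

Request:
carry_out:
  increments:
    - [0,0.001,0,0,0.22]
    - [0,0.002,0,0,0.22]
    - [0,0.002,0,0,0.22]
    - [0,0.002,0,0,0.22]

```text
time_s: 44.55
tool_pos: [0.4954, 0.2133, 0.1916]
tool_rot: [179.4, 0.2, 3.4]
force: [-2.5, -16.4, 9.9]
grip_width: 0.0341
```

Request:
carry_out:
  increments:
    - [0,-0.006,0,0,0.22]
    - [0.001,-0.015,0,0,0.22]
    - [0.001,-0.022,0,0,0.22]
    - [0.001,-0.024,0.02,0,0.22]
    - [0.001,-0.024,0.06,4,0.22]
    - [0.01,-0.015,0.1,12,0.22]
    - [0.02,-0.005,0.13,20,0.22]
    - [0.03,0.005,0.15,28,0.22]
    - [0.04,0.015,0.17,36,0.22]
    - [0.045,0.025,0.17,44,0.22]
    - [0.049,0.03,0.17,52,0.22]
    - [0.049,0.033,0.17,60,0.22]
    - [0.049,0.033,0.17,68,0.22]
    - [0.049,0.033,0.17,76,0.22]
    - [0.049,0.033,0.17,84,0.22]
    - [0.049,0.033,0.17,90,0.22]
    - [0.049,0.033,0.17,90,0.22]
    - [0.049,0.033,0.17,90,0.22]

```text
time_s: 46.35
tool_pos: [0.5436, 0.253, 0.3616]
tool_rot: [-180.0, -0.0, 93.5]
force: [-0.1, 0.9, -1.0]
grip_width: 0.034
```

```bash
python3 - <<'E'
from h import *
import pickle
o,im,d=grab('wrist');save(cv2.resize(im[40:260,200:440],(655,600),interpolation=cv2.INTER_CUBIC),'w25.png')
np.savez('w25.npz',im=im,d=d);pickle.dump(o,open('w25.pkl','wb'))
print(o['tool_pos'],o['tool_rot'],o['grip_width'],o['force'])
E
cp w25.npz x.npz; sed -e "s/'w24'/'w25'/" -e 's/radians(2.8)/radians(3.5)/g' c24.py > c25.py; python3 c25.py | head -9; sed 's/^for f.*/for f,(u0,u1,v0,v1) in {"w25":(180,380,30,195)}.items():/' yaw.py | python3 -
```

```text
[0.54360343 0.25295791 0.36158102] [-1.79995723e+02 -2.32388205e-02  9.34890754e+01] 0.03399060065073826 [-0.09000888  0.91207903 -1.04286628]
plate -x z30 [-74.38  26.3 ] dir 89.97 sd [0.   7.97]
plate +x z30 L [25.29 16.25] dir 89.98 sd [0.05 3.55]
plate +x z30 R [25.3  63.95] dir -90.0 sd [0.   3.36]
plate -y [-25.15   9.97] dir 0.16 sd [24.66  0.2 ]
plate +y [-16.47  72.05] dir 0.32 sd [20.66  0.13]
stop outer z42 [-84.44  -4.42] dir 89.96 sd [ 0.06 21.76]
stop inner z42 [-74.63 -20.99] dir -89.85 sd [ 0.06 13.85]
fence outer z42 [-31.4  81.8] dir -0.02 sd [27.15  0.19]
fence inner z42 [-34.67  70.65] dir 0.06 sd [25.33  0.42]
w25 stop 176 -86.59 rms 0.25
w25 fence 137 3.49 rms 0.4
```

View pics/w25.png

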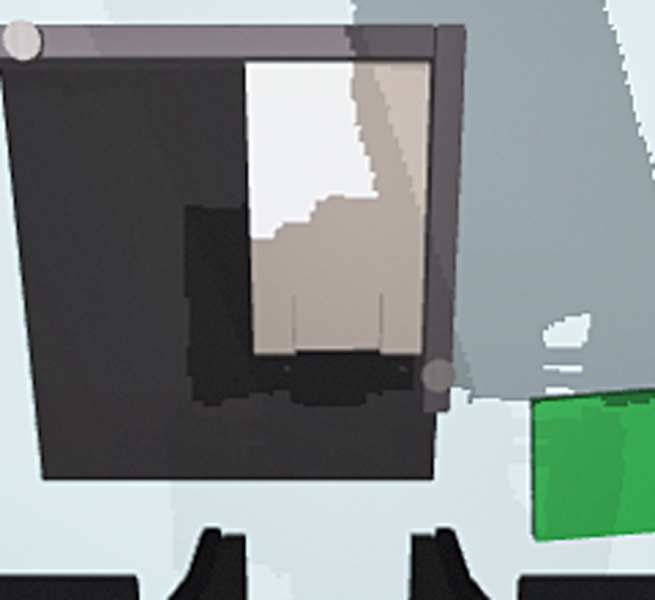

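Request:
carry_out:
  increments:
    - [0.0095,0,-0.03,0,0.22]
    - [0.0095,0,-0.075,0,0.22]
    - [0.0095,0,-0.12,0,0.22]
    - [0.0095,0,-0.15,0,0.22]
    - [0.0095,0,-0.162,0,0.22]
    - [0.0095,0,-0.1695,0,0.22]
    - [0.0095,0,-0.1705,0,0.22]
    - [0.006,0,-0.1705,0,0.22]
    - [0.002,0,-0.1705,0,0.22]
    - [-0.001,0,-0.1705,0,0.22]
    - [-0.003,-0.0005,-0.1705,0,0.22]
    - [-0.0045,-0.0005,-0.1705,0,0.22]
    - [-0.006,-0.0005,-0.1705,0,0.22]
    - [-0.008,-0.0005,-0.1705,0,0.22]
    - [-0.01,-0.0005,-0.1705,0,0.22]
    - [-0.011,-0.0005,-0.1705,0,0.22]
    - [-0.011,-0.0005,-0.1705,0,0.22]
    - [-0.011,-0.0005,-0.1705,0,0.22]

```text
time_s: 48.2
tool_pos: [0.5363, 0.2518, 0.193]
tool_rot: [179.4, -0.1, 93.5]
force: [9.1, 0.0, -1.2]
grip_width: 0.0342
```

Request:
carry_out:
  increments:
    - [-0.005,0,0,0,0.22]
    - [0.004,0,0,0,0.22]
    - [0.012,0,0,0,0.22]
    - [0.018,0,0,0,0.22]
    - [0.02,0,0.02,0,0.22]
    - [0.02,0,0.06,0,0.22]
    - [0.02,0,0.11,0,0.22]
    - [0.02,0,0.15,0,0.22]
    - [0.011,0,0.17,0,0.22]
    - [0.011,0,0.17,0,0.22]
    - [0.011,0,0.17,0,0.22]

```text
time_s: 49.3
tool_pos: [0.5433, 0.2525, 0.3604]
tool_rot: [-179.9, 0.0, 93.7]
force: [0.3, -1.1, -1.8]
grip_width: 0.0339
```

```bash
python3 - <<'E'
from h import *
import pickle
o,im,d=grab('wrist');save(cv2.resize(im[40:260,200:440],(655,600),interpolation=cv2.INTER_CUBIC),'w26.png')
np.savez('w26.npz',im=im,d=d);pickle.dump(o,open('w26.pkl','wb'))
print(o['tool_pos'],o['tool_rot'],o['grip_width'],o['force'])
_,im,d=grab('scene');save(cv2.resize(im[160:240,380:470],(675,600),interpolation=cv2.INTER_CUBIC),'s26.png')
save(im,'s26f.png')
E
sed -e "s/'w25'/'w26'/" c25.py > c26.py; python3 c26.py | head -9
```

```text
[0.54334892 0.25252733 0.36043134] [-1.79938432e+02  5.00876332e-03  9.36551072e+01] 0.03385967826464706 [ 0.26971958 -1.14683572 -1.76889376]
plate -x z30 [-74.83  25.42] dir -89.87 sd [0.02 7.94]
plate +x z30 L [25.02 15.7 ] dir -89.85 sd [0.01 3.54]
plate +x z30 R [24.89 63.24] dir -89.83 sd [0.11 3.35]
plate -y [-25.74   9.98] dir 0.14 sd [24.58  0.19]
plate +y [-17.23  71.99] dir 0.06 sd [20.59  0.09]
stop outer z42 [-84.44  -5.22] dir 89.89 sd [ 0.14 21.69]
stop inner z42 [-74.61 -21.72] dir -89.81 sd [ 0.1  13.81]
fence outer z42 [-32.12  81.71] dir 0.17 sd [27.05  0.16]
fence inner z42 [-35.36  70.65] dir 0.04 sd [25.24  0.19]
```

View pics/s26.png

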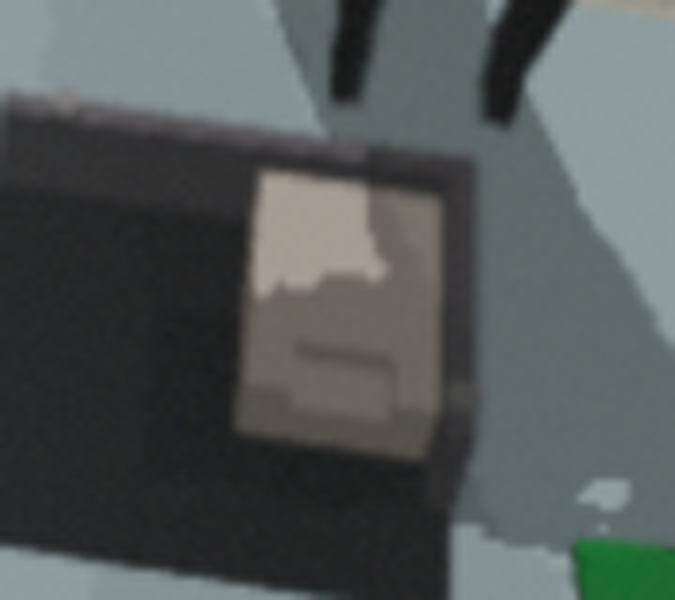

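View pics/w26.png

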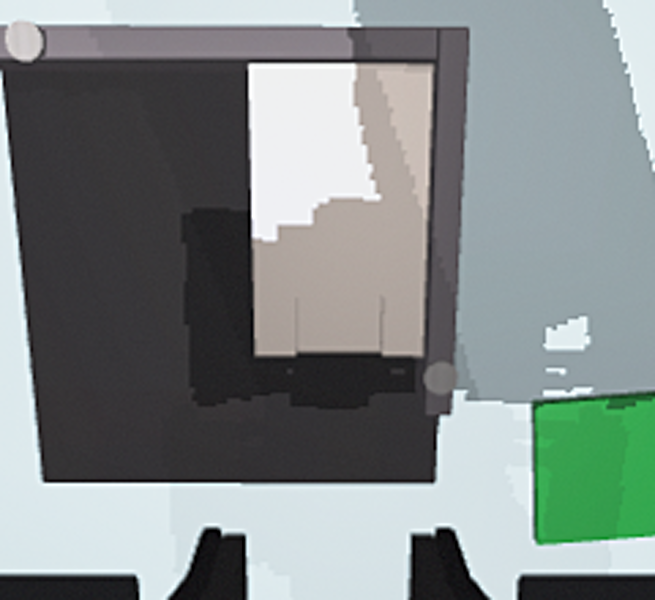

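View pics/s26f.png

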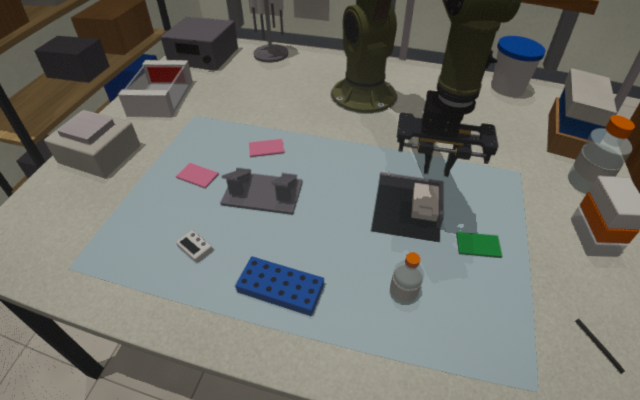

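```bash
python3 -c "
from cell import env
print(env.sign_off(), env.get_obs()['time_s'])"
```

```text
the job is handed in; nothing more can be done
the job is handed in; nothing more can be done
```

I laid the plain plate on the base plate, then the notched plate on top with its notch away from the end stop. I then squared the pile and pushed it into the corner. The job was handed in at about 49 s of the 72 s, with the gripper clear.

**Final checks:**
- **Position:** in the last wrist image the top plate is parallel to both walls within about 0.2°. The gap it shows to the end stop and to the fence is about 0.3 mm or less, which is within camera accuracy.
- **Flush:** the end faces of the three plates look flush in the scene view. I could only measure the top plate. The lower two should be flush because the fingers pushed all three edges together.
- **Forces and bystanders:** pushing forces peaked at about 16–19 N. The bottle, rack, timer and coloured look-alikes appear unmoved.

**What went wrong along the way:**
- **Tray angle:** my first estimate was about 0.7° off. After the first push the plates sat about 0.5° out of line, so I re-measured and pushed again in both directions.
- **Gripper opening:** when letting go of the notched plate I misread the opening scale. The still-closed fingers slid about 12 mm down the sides of the pile at low force. No harm showed in the pictures or forces.

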